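# Close the sample packs in the valve-lever press

## Robot

A 7-joint arm with a two-finger parallel gripper is mounted at the origin on the work surface. World frame = base frame: x ahead of the robot, y to its left, z up, the work surface at z = 0. Lengths are in m, angles in rad, forces in N, time in s.
With the tool pointing down it reaches from about 0.4 to 0.875 m from the base axis. Payload 19.3 kg.
Tool frame: the origin (TCP) lies midway between the tips of the shut fingers; the grasp point (between the pads) lies 19 mm behind it (bot.pinch_z is the distance from the TCP to the grasp point, in m); z points along the fingers, y is the direction in which the jaws open and shut (so a half turn about z gives the same grasp; the last joint's range is limited). The gripper opens to 85 mm and grips with 20 to 120 N. Pads are 22 mm wide; open, the fingers measure 114 mm over their backs; the gripper's body (76 mm by 85 mm) begins 54 mm behind the grasp point. The pads swing forward as they close: fully open they stand 13 mm farther back than shut.
Start: joints at [1.071, 0.521, -0.036, 1.599, 0.021, 1.021, -0.113], TCP at [0.26, -0.568, 0.231] pointing down, gripper open.
Joint ranges: [-2.91, 2.91], [-0.3, 2.13], [-1.5, 1.42], [0.17, 2.43], [-1.26, 4.41], [0.16, 1.93], [-2.52, 2.52]. Speed limits (rad/s): [1.89, 1.89, 2.39, 2.39, 3.01, 3.01, 3.01].

## Interface

Orientations are given as [roll, pitch, yaw] about the fixed x, y, z axes, in that order (R = Rz(yaw) Ry(pitch) Rx(roll)).
In Python, from workcell import bot gives the robot as it stands. The module is installed in compiled form; this text tells all that it offers.
- The arm moves only by the tool move_arm, never from a script. Its argument "moves" is text: rows parted by semicolons, each of 4 numbers parted by spaces: the shift along the tool's x, y, z in mm, then the turn about the tool's z in rad. In form: dx dy dz yaw; .... A call has exactly 10 rows; each row is the pose to reach, as a shift and turn from the pose commanded when the call began, along the tool's axes at that moment; what a row does not reach only later rows make up. A row lasts 1/12 s, in which the tool goes at most 41.7 mm and 7.16 degrees, less where a joint would pass 70% of its speed; a pose out of reach is approached as far as the arm can. A call with a gripper value outside its range is refused whole. "grip" is the opening, from 0 (shut) to 1 (fully open), set as the call begins (left out, the last holds). The fingers move at their own pace and stop on an object; "grip_force" is the grip in N (left out, the last holds). Time passes only in rows, so rows that repeat a pose let the fingers close, or fill a call up. It gives the time, the measured TCP pose, the force and the opening at its end, in the units of the state.
- bot.observe(): the state, without advancing time (a new reading comes with each control period).
- bot.grab_frame(name): name is "scene" or "top" or "wrist"; returns a dict with "frame" (420x560x3 uint8, red, green, blue), "z_map" (420x560 float32, m along the optical axis (not along the pixel's ray), 0 where there is no reading), "K" (3x3 intrinsics, pixels), "eye" and "attitude" of the camera in the world. Camera axes: x right, y up, looking along -z (the intrinsics and any distortion apply to the point x, -y, -z); pixel columns grow to the right and rows downward; lengths in m; the calibration is good to about 2 mm. A picture is of the moment at which its call begins.
- bot.job_done(): hands the job in, once; it reports no verdict.
Trained networks look in a picture, given as the dict that the camera call returned (one of the last four; its "shot" number tells which), for a name from the list of things; names that differ only in an ending like _2 or _b are one class to them, and where a whole thing is asked for, a point or a joint stands for the part that bears it (a point fixed in the world has none). Each returns a list of dicts, best first, with "conf" (0 to 1); they miss things now and then, are a little off and sometimes report something else, mostly with a low value. They report only what shows in the picture. A call takes as long as a camera call.
- bot.search_frame(picture, label): "at" ([column, row] in pixels, amid what is visible of it).
- bot.pinpoint(picture, label): "at" ([column, row] in pixels: a listed point, or the origin of a listed thing).
The state is a dict: "clock": time; "qpos": joint angles; "qd": joint speeds; "joint_efforts": joint torques, N m; "position": TCP position; "tool_rot": TCP orientation; "force": force on the tool from outside, world axes, zero at the start; "moment": the same for the moment, N m; "grip_width": finger opening in m.
Only numpy, scipy, OpenCV 4.12 (cv2) and the standard library are available. Lean on these libraries where they do the work, as an engineer would, in place of code of your own. Each camera call takes 0.05 s, during which the arm holds its last target. There are 200 camera calls.

## Task

Take every blister sample pack off the display pegs, lifting each over its peg's upturned tip, and stand one in each bay of the press. With all of them loaded, push the spring-centred valve lever over to the left (towards the robot's left side, never to the right) and hold it fully over for at least five seconds so that the pads squeeze the packs shut, then let it spring back to centre. Finally stand the packs upright in the slots of the wooden carrier; leave the small round wooden paddle on its peg and the other things on the counter where they are.

Things in the scene. Friction and masses are not known exactly. Their poses are not given: they have to be found in the camera images.
- packA_mid (a point): Centre of a sample pack (two or three hang on the rack), 60 mm above its foot. Upright, 60 mm wide (x), 120 mm tall (z), 70 g. Lower 50 mm: clear blister, 20 mm thick (y). Above: card header, 10 mm thick, with a hanging slot 16 mm wide, 30 mm high, from 50 mm above the foot; the top 40 mm is plain header to grip. Alike front and back; its -y points along the peg to the tip.
- packB_mid (a point): Centre of a sample pack (two or three hang on the rack), 60 mm above its foot. Upright, 60 mm wide (x), 120 mm tall (z), 70 g. Lower 50 mm: clear blister, 20 mm thick (y). Above: card header, 10 mm thick, with a hanging slot 16 mm wide, 30 mm high, from 50 mm above the foot; the top 40 mm is plain header to grip. Alike front and back; its -y points along the peg to the tip.
- packC_mid (a point): Centre of a sample pack (two or three hang on the rack), 60 mm above its foot. Upright, 60 mm wide (x), 120 mm tall (z), 70 g. Lower 50 mm: clear blister, 20 mm thick (y). Above: card header, 10 mm thick, with a hanging slot 16 mm wide, 30 mm high, from 50 mm above the foot; the top 40 mm is plain header to grip. Alike front and back; its -y points along the peg to the tip.
- rack: Display rack, fixed, 340 mm long (its x): dark wooden base 130 mm deep, 12 mm thick. 57 mm to +y of its middle line a steel bar on two posts, top 118 mm up, carries four pegs that point to the rack's -y, roughly at the robot. Origin on the table; the hanging places lie over its x axis, 37.5 and 112.5 mm to either side.
- peg0 (a point): One of the four alike pegs: the hanging place on its axis. Round, 6 mm thick, level, 110 mm above the table, pointing along the rack's -y; 44 mm out from here its tip is turned up and tops out 15 mm above the axis. A pack rests with its slot's upper edge on the peg and must be lifted 12 to 24 mm (18 is best) to slide off past the tip.
- paddle_mid (a point): Round wooden paddle, 44 mm disc with a slotted tab, 84 mm tall in all, that hangs on one of the pegs and stays there. This point is near its middle.
- press_bed (a point): Closing press, fixed: grey bed 20 mm high, about 120 by 196 mm, with three upright bays side by side. This point is the middle of the bed's upper surface, in the middle bay. y runs across the bays (about to the robot's left), x away from the robot. Bays lie at y = -52, 0 and 52 mm.
- bay1 (a point): Middle of the middle bay's floor (the same point as press_bed). A bay is a gap 28 mm wide along y between a fixed steel wall (+y side, 5 mm thick, top 45 mm above the bed) and a sprung rubber pad (-y side, top 36 mm above the bed). A pack stands in it with its thickness along y, within 8 mm of the middle along x.
- lever (a joint): Valve lever angle, rad: 0 upright in the centre, positive when pushed to the press's +y (left), stops at +-0.48. A spring of 1.2 N m/rad plus the pads (about 6 to 8 N at the knob in all when fully over) returns it to 0 when let go. Beyond 0.35 it counts as fully over: the comb carries the pads 33 mm per rad to +y and squeezes the packs on the walls.
- lever_knob (a point): Centre of the lever's black ball knob, 30 mm in diameter, on a 10 mm steel rod; at rest 150 mm above the table. The pivot lies 100 mm below the knob along the rod, at the front (robot side) of the press, 100 mm to the -x of press_bed; the lever swings along the press's y. The rod is free from 45 mm below the knob's centre upwards.
- comb: Sliding comb of the press, which carries the three sprung rubber pads; moved by the lever. Origin as the press, on the table, when the lever is centred.
- carrier: Wooden carrier, loose, 0.8 kg, 92 mm (its x) by 138 mm (its y), 50 mm tall, with three slots at y = -46, 0 and 46 mm; a slot is 30 mm wide along y, 74 mm long along x and 42 mm deep, its floor 8 mm above the table; a pack stands in it with its thickness along y. Origin under its centre, on the table.
- packA: Same as packA_mid, origin at the middle of the foot.
- packB: Same as packB_mid, origin at the middle of the foot.
- packC: Same as packC_mid, origin at the middle of the foot.
- timer: Bystander, not part of the job: white square digital timer, 65 mm, lying flat.
- pen: Bystander, not part of the job: red pen, 130 mm.
- block1: Bystander, not part of the job: dark wooden paperweight bar, 120 by 26 by 22 mm.
- block2: Bystander, not part of the job: dark wooden paperweight bar, 120 by 26 by 22 mm.
- weight: Bystander, not part of the job: brass balance weight, 32 mm in diameter, 42 mm tall.
- mortar: Bystander, not part of the job: white ceramic bowl, 90 mm in diameter, 60 mm tall.
- jar: Bystander, not part of the job: amber jar, 56 mm in diameter, 75 mm tall.

How it is judged:
By the outcome, as a careful person would: the job done as asked, in the order asked, and still so for the second after the job is handed in, with the robot touching nothing.
Of packA, packB, packC only 2 to 3 are there at a start; the rules pass over those that are not, and their reading is None.
At some moment in a run one of carrier may be knocked a few centimetres aside while the robot is not near it.
It also fails if it takes over 210 s, if anything falls off the work surface, if the arm or the gripper's body presses on something with over 40 N, if the wrist force passes 120 N, or if a joint passes its speed limit or range.

## Working session

There is one attempt and no reset: what is moved stays moved. The work goes in short steps, Python scripts to look and compute and a tool call to move; the robot and the scene stay as the last step left them, time stands still between calls to the robot, and variables do not carry over. Pictures are saved under pics/ and viewed, about 12 in all and at most 16, crops included, and the job is handed in when it is done.

Besides the shell and the picture viewer there is one more tool, called after "Emit:" by a JSON object that holds its "api" and its "payload", one argument or row to a line. move_arm: Moves the arm, as the interface text tells. Its arguments: {"type":"object","properties":{"moves":{"type":"string"},"grip":{"type":"number"},"grip_force":{"type":"number"}},"required":["moves"]}

```bash
mkdir -p pics; cat > h.py <<'E'
import numpy as np, cv2
from scipy.spatial.transform import Rotation as R
from workcell import bot
np.set_printoptions(precision=4, suppress=True)
def att(p):
    a=np.array(p["attitude"],float)
    if a.shape==(3,3): return a
    return R.from_euler('xyz',a).as_matrix() if a.size==3 else R.from_quat(a).as_matrix()
def ray(p,uv):
    K=np.array(p["K"]); d=np.array([(uv[0]-K[0,2])/K[0,0],-(uv[1]-K[1,2])/K[1,1],-1.])
    return att(p)@d
def at_z(p,uv,z):
    d=ray(p,uv); e=np.array(p["eye"]); return e+d*(z-e[2])/d[2]
def deproj(p,uv):
    z=p["z_map"][int(round(uv[1])),int(round(uv[0]))]; return np.array(p["eye"])+ray(p,uv)*z
def proj(p,X):
    c=att(p).T@(np.array(X)-np.array(p["eye"])); K=np.array(p["K"])
    return np.array([K[0,0]*c[0]/-c[2]+K[0,2], K[1,1]*(-c[1])/-c[2]+K[1,2]])
def save(p,n): cv2.imwrite(f"pics/{n}.png",cv2.cvtColor(p["frame"],cv2.COLOR_RGB2BGR))
def cloud(p):
    z=p["z_map"]; v,u=np.mgrid[0:z.shape[0],0:z.shape[1]]; K=np.array(p["K"])
    d=np.stack([(u-K[0,2])/K[0,0],-(v-K[1,2])/K[1,1],-np.ones_like(z)],-1)
    return np.array(p["eye"])+(d*z[...,None])@att(p).T
E
python3 - <<'E'
from h import *
print(bot.observe())
for n in ["scene","top"]:
    p=bot.grab_frame(n); save(p,n+"0"); print(n,p["eye"],p["attitude"],p["K"],[k for k in p])
    for l in ["packA_mid","rack","peg0","paddle_mid","press_bed","lever_knob","carrier"]:
        for r in bot.pinpoint(p,l)[:4]: print(l,np.array(r["at"]),round(r["conf"],2),deproj(p,r["at"]))
E
```

```text
{'clock': 0.0, 'qpos': array([ 1.0708,  0.522 , -0.0363,  1.6   ,  0.0212,  1.0211, -0.1128]), 'qd': array([ 0.0008,  0.0005,  0.0002,  0.0006, -0.0004, -0.0012,  0.0009]), 'joint_efforts': array([ -0.0018, -92.7107,   1.9787, -36.9939,   0.0178,   0.0081,
         0.    ]), 'position': array([ 0.2602, -0.5679,  0.2307]), 'tool_rot': array([-3.1405,  0.0001,  0.4298]), 'force': array([ 0.7894, -0.0754,  0.0558]), 'moment': array([0.062 , 0.0512, 0.0435]), 'grip_width': 0.08528294406273254}
scene [1.0811 0.4768 1.0016] [0.6855 0.013  2.2473] [[481.4737   0.     277.8123]
 [  0.     481.4737 208.2237]
 [  0.       0.       1.    ]] ['frame', 'z_map', 'K', 'eye', 'attitude', 'shot']
packA_mid [134.2 210.8] 0.48 [ 0.7137 -0.307   0.0457]
rack [366.7 279. ] 0.65 [0.5566 0.2827 0.1135]
peg0 [372.8 229.1] 0.31 [0.3806 0.2015 0.0379]
paddle_mid [420.1 270.1] 0.7 [0.4475 0.357  0.0853]
press_bed [246.8 223.5] 0.62 [ 0.5695 -0.0487  0.0527]
lever_knob [272.  167.8] 0.67 [ 0.4629 -0.0516  0.1624]
lever_knob [193.5 178.1] 0.53 [ 0.5258 -0.2854  0.0238]
carrier [190.3 177.5] 0.8 [ 0.5332 -0.289   0.0301]
carrier [247.5 225. ] 0.74 [ 0.5746 -0.0415  0.0576]
top [0.378  0.0256 1.0646] [ 0.1592 -0.0104 -1.5509] [[380.3125   0.     286.5408]
 [  0.     380.3125 208.2086]
 [  0.       0.       1.    ]] ['frame', 'z_map', 'K', 'eye', 'attitude', 'shot']
rack [200.8 230.2] 0.73 [0.4804 0.2545 0.011 ]
peg0 [149.6 242.4] 0.79 [0.4367 0.3536 0.1248]
paddle_mid [155.4 243. ] 0.59 [0.4382 0.354  0.0808]
paddle_mid [403. 224.] 0.48 [ 0.505  -0.2967  0.0483]
press_bed [211.9 219.9] 0.22 [0.5042 0.2167 0.0564]
lever_knob [316.9 239.3] 0.63 [ 0.4496 -0.0543  0.1647]
carrier [403.6 224.1] 0.81 [ 0.5097 -0.3109  0.0087]
```

```bash
python3 - <<'E'
import cv2,numpy as np
a=cv2.imread("pics/scene0.png");b=cv2.imread("pics/top0.png")
cv2.imwrite("pics/scene0x.png",cv2.resize(a,(800,600)));cv2.imwrite("pics/top0x.png",cv2.resize(b,(800,600)))
E
```

```text
(no output)
```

View pics/scene0x.png

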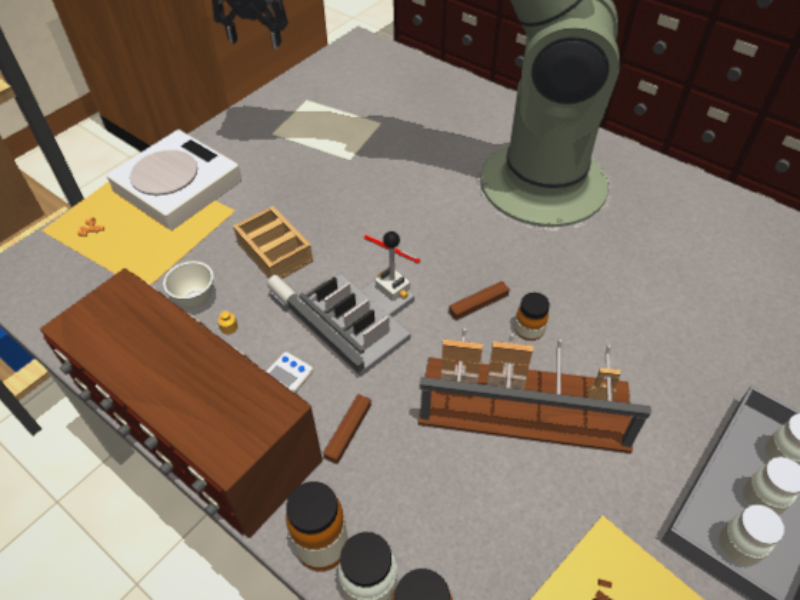

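View pics/top0x.png

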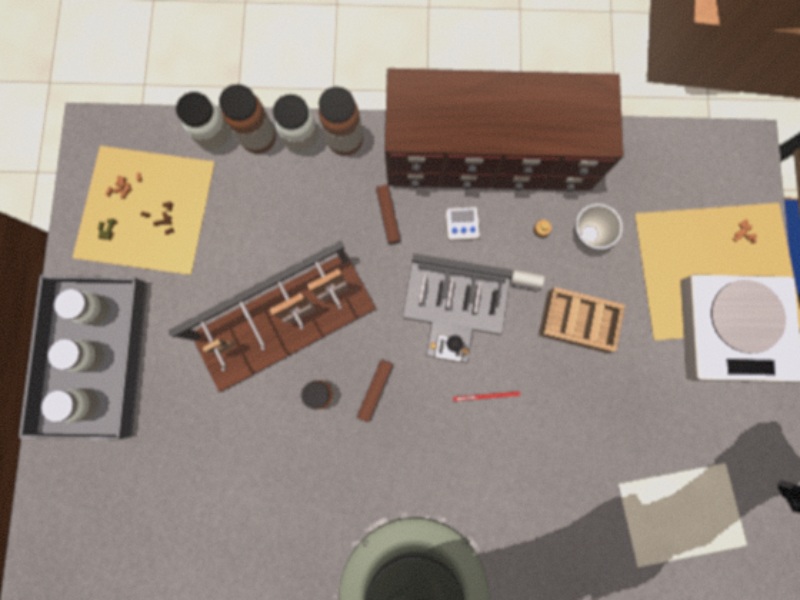

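The scene shows two packs, on the two right-hand pegs (scene view ~(460,350) and (510,355)). The paddle is on the far-left peg at (607,385), and the press, lever and carrier are clear. Next I'll fit their poses from depth.

```bash
cat > fit.py <<'E'
from h import *
def rect(P): 
    c,s,a=cv2.minAreaRect(P[:,:2].astype(np.float32)); return np.array(c),np.array(s),a
def box(C,x,y,z): 
    m=np.ones(C.shape[:2],bool)
    for i,(lo,hi) in enumerate([x,y,z]): m&=(C[...,i]>lo)&(C[...,i]<hi)
    return m
def big(m):
    n,l,s,_=cv2.connectedComponentsWithStats(m.astype(np.uint8)); return [(l==i) for i in np.argsort(-s[1:,4])+1 if s[i,4]>15][:5]
E
python3 - <<'E'
from fit import *
for n in ["top","scene"]:
    p=bot.grab_frame(n); C=cloud(p); f=p["frame"].astype(int)
    print(n,"table z",np.median(C[box(C,(.3,.4),(-.2,.0),(-.02,.02))][:,2]))
    for name,b in dict(carrier=((.4,.65),(-.4,-.2),(.04,.065)),packtops=((.35,.65),(.1,.45),(.142,.17)),bar=((.3,.8),(.05,.5),(.108,.128)),
        base=((.3,.75),(.05,.48),(.007,.018)),bed=((.4,.72),(-.2,.08),(.014,.027)),walls=((.45,.72),(-.2,.08),(.058,.075)),knob=((.35,.5),(-.12,.0),(.135,.18))).items():
        for m in big(box(C,*b)):
            P=C[m]; c,s,a=rect(P); print(name,m.sum(),"c",c,"size",s,"ang",round(a,1),"zmed",np.round(np.median(P[:,2]),4))
    for l in ["packA_mid","paddle_mid","peg0","bay1","press_bed","lever_knob","comb"]:
        print(l,[(r["at"],round(r["conf"],2)) for r in bot.pinpoint(p,l)[:3]])
E
```

```text
top table z -0.0004259890558978574
carrier 962 c [ 0.5074 -0.3124] size [0.1388 0.0925] ang 77.0 zmed 0.049
carrier 112 c [ 0.5836 -0.2186] size [0.0369 0.0246] ang 83.9 zmed 0.0452
carrier 32 c [ 0.6463 -0.3398] size [0.0465 0.0055] ang 87.6 zmed 0.0585
packtops 121 c [0.5098 0.2269] size [0.0104 0.059 ] ang 29.2 zmed 0.1521
packtops 120 c [0.553  0.1659] size [0.0107 0.0595] ang 29.7 zmed 0.1521
bar 1128 c [0.5009 0.2653] size [0.111  0.3391] ang 30.2 zmed 0.1164
bar 80 c [0.5368 0.164 ] size [0.0501 0.054 ] ang 88.5 zmed 0.1132
bar 74 c [0.4901 0.2145] size [0.0434 0.0598] ang 34.2 zmed 0.1146
bar 20 c [0.777  0.0591] size [0.0172 0.0034] ang 71.4 zmed 0.1179
base 4430 c [0.4966 0.2634] size [0.1308 0.3401] ang 29.6 zmed 0.0114
bed 2418 c [ 0.5152 -0.0683] size [0.1964 0.1756] ang 81.4 zmed 0.0194
bed 363 c [ 0.6953 -0.0848] size [0.0535 0.0634] ang 4.4 zmed 0.0178
bed 203 c [0.6889 0.0592] size [0.0651 0.0259] ang 13.6 zmed 0.0209
bed 80 c [0.4101 0.0641] size [0.0259 0.0248] ang 72.9 zmed 0.0209
bed 29 c [ 0.4323 -0.0896] size [0.0164 0.0113] ang 0.6 zmed 0.0196
walls 43 c [ 0.5
[... 1620 characters left out ...]
0.0271] ang 13.3 zmed 0.0211
bed 93 c [0.4146 0.0643] size [0.0286 0.0281] ang 83.6 zmed 0.0205
bed 65 c [ 0.5555 -0.1443] size [0.0448 0.0237] ang 78.7 zmed 0.0198
walls 64 c [ 0.5602 -0.0036] size [0.0082 0.0557] ang 84.0 zmed 0.0633
walls 63 c [ 0.553 -0.055] size [0.0092 0.0551] ang 81.2 zmed 0.063
walls 58 c [ 0.5447 -0.1064] size [0.0102 0.0596] ang 82.8 zmed 0.0632
knob 118 c [ 0.4545 -0.054 ] size [0.0237 0.0273] ang 41.0 zmed 0.1581
packA_mid [([352.4, 272.2], 0.64)]
paddle_mid [([421.7, 271.5], 0.77)]
peg0 [([368.3, 229.5], 0.42)]
bay1 [([245.9, 221.4], 0.63)]
press_bed [([245.9, 222.5], 0.77)]
lever_knob [([270.9, 166.0], 0.75)]
comb [([242.5, 227.2], 0.64), ([133.9, 209.3], 0.6)]
```

```bash
cat >> h.py <<'E'
def plan(*targets):
    """targets: (x,y,z,yawdeg); each a row relative to the current tool pose"""
    o=bot.observe(); p=np.array(o["position"]); Rm=R.from_euler('xyz',o["tool_rot"]).as_matrix(); y0=np.degrees(np.arctan2(Rm[1,0],Rm[0,0]))
    print("t %.2f pos"%o["clock"],p,"rpy",np.array(o["tool_rot"]),"w %.4f"%o["grip_width"],"F",o["force"],"q7 %.2f"%o["qpos"][6])
    for i,t in enumerate(targets):
        d=Rm.T@(np.array(t[:3])-p)*1000; dy=(t[3]-y0+180)%360-180
        print("  ->",np.round(d,1),"turn",round(-np.radians(dy),3))
        p=np.array(t[:3]); y0=t[3]; Rm=(R.from_euler('z',y0,degrees=True)*R.from_euler('x',180,degrees=True)).as_matrix()
E
python3 -c "
from h import *
plan((.45,-.1,.30,72),(.554,.1663,.26,119.7),(.554,.1663,.124,119.7))"
```

```text
t 1.60 pos [ 0.2604 -0.5682  0.2313] rpy [-3.1416  0.      0.4297] w 0.0851 F [-0.213   0.2217  0.0145] q7 -0.11
  -> [ 367.4 -346.6  -68.7] turn -0.827
  -> [285.4  16.6  40. ] turn -0.833
  -> [  0.  -0. 136.] turn -0.0
```

Emit:
{"api": "move_arm", "payload": {
  "moves": "26 -25 -10 0; 52 -49 -20 0; 78 -74 -30 0; 104 -99 -40 0; 130 -124 -50 0; 156 -148 -60 0; 184 -173 -69 0; 184 -173 -69 0; 184 -173 -69 0; 184 -173 -69 0"
}}

```text
clock: 2.43
position: [0.3554, -0.3346, 0.3004]
tool_rot: [3.141, 0.0, 0.43]
force: [-1.5, -0.5, -0.7]
grip_width: 0.0853
```

Emit:
{"api": "move_arm", "payload": {
  "moves": "26 -25 0 -0.12; 52 -49 0 -0.24; 78 -74 0 -0.36; 104 -99 0 -0.48; 130 -124 0 -0.6; 156 -148 0 -0.72; 184 -173 0 -0.827; 184 -173 0 -0.827; 184 -173 0 -0.827; 184 -173 0 -0.827",
  "grip": 0.3
}}

```text
clock: 3.27
position: [0.4505, -0.1016, 0.2999]
tool_rot: [-3.141, 0.0, 1.254]
force: [-0.6, 0.6, -0.3]
grip_width: 0.0257
```

Emit:
{"api": "move_arm", "payload": {
  "moves": "36 2 5 -0.1; 72 4 10 -0.21; 107 6 15 -0.31; 142 8 20 -0.42; 178 10 25 -0.52; 214 12 30 -0.63; 250 14 35 -0.73; 285 16 40 -0.833; 285 16 40 -0.833; 285 16 40 -0.833"
}}

```text
clock: 4.1
position: [0.5543, 0.1656, 0.2591]
tool_rot: [-3.14, -0.001, 2.089]
force: [-0.1, -1.1, -0.6]
grip_width: 0.0255
```

```bash
python3 -c "
from fit import *
plan((.554,.1663,.26,119.7),(.554,.1663,.124,119.7))
p=bot.grab_frame('wrist'); save(p,'w1'); C=cloud(p)
for nm,b in dict(pk=((.35,.65),(.1,.45),(.142,.165))).items():
  for m in big(box(C,*b)):
    c,s,a=rect(C[m]); print(nm,m.sum(),c,s,a)
print(proj(p,(.554,.1663,.152)), p['eye'])
"
```

```text
t 4.10 pos [0.5543 0.1656 0.2591] rpy [-3.14   -0.001   2.0894] w 0.0255 F [-0.0911 -1.0975 -0.6426] q7 -0.15
  -> [ 0.7  0.  -0.9] turn 0.0
  -> [  0.  -0. 136.] turn -0.0
pk 1080 [0.5107 0.2295] [0.01   0.0592] 30.345415115356445
pk 862 [0.5543 0.1685] [0.0099 0.0597] 29.681293487548828
[283.2785 204.7263] [0.5154 0.2361 0.4021]
```

View pics/w1.png

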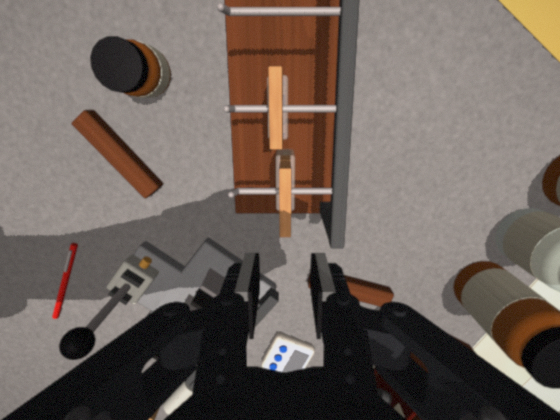

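The wrist view shows both packs hanging at (285,190) and (276,108), and the fingers are aligned with the pegs. The nearer pack measures (0.554, 0.168), which agrees with the other cameras, so I'll descend, grip and lift 18 mm.

Emit:
{"api": "move_arm", "payload": {
  "moves": "2 1 20 0; 2 1 40 0; 2 1 60 0; 2 1 80 0; 2 1 95 0; 2 1 108 0; 2 1 120 0; 2 1 128 0; 2 1 134 0; 2 1 134 0"
}}

```text
clock: 4.98
position: [0.5537, 0.1676, 0.1255]
tool_rot: [-3.141, -0.0, 2.089]
force: [0.0, -0.1, 0.5]
grip_width: 0.0254
```

Emit:
{"api": "move_arm", "payload": {
  "moves": "0 0 0 0; 0 0 0 0; 0 0 0 0; 0 0 0 0; 0 0 0 0; 0 0 0 0; 0 0 0 0; 0 0 0 0; 0 0 0 0; 0 0 0 0",
  "grip": 0,
  "grip_force": 35
}}

```text
clock: 5.82
position: [0.5542, 0.1682, 0.1267]
tool_rot: [3.141, 0.0, 2.09]
force: [-0.5, -0.4, 6.1]
grip_width: 0.0094
```

Emit:
{"api": "move_arm", "payload": {
  "moves": "0 0 -3 0; 0 0 -6 0; 0 0 -9 0; 0 0 -12 0; 0 0 -15 0; 0 0 -18 0; 0 0 -18 0; 0 0 -18 0; 0 0 -18 0; 0 0 -18 0"
}}

```text
clock: 6.65
position: [0.5538, 0.168, 0.1441]
tool_rot: [-3.141, -0.0, 2.09]
force: [0.4, 0.0, -1.0]
grip_width: 0.0091
```

```bash
python3 -c "
from fit import *
plan((.48,.125,.143,119.7))
p=bot.grab_frame('top'); C=cloud(p)
for m in big(box(C,(.35,.65),(.1,.45),(.142,.19))):
    c,s,a=rect(C[m]); print(m.sum(),c,s,a,C[m][:,2].max())
p=bot.grab_frame('scene'); f=cv2.resize(p['frame'][180:300,280:440],(800,600)); cv2.imwrite('pics/s1.png',f[...,::-1])
"
```

```text
t 6.65 pos [0.5538 0.168  0.1441] rpy [-3.1413 -0.0001  2.0898] w 0.0091 F [ 0.3908  0.0254 -0.9985] q7 -0.25
  -> [ -0.7 -85.4   1.2] turn 0.001
47 [0.5006 0.2422] [0.01   0.0229] 31.422542572021484 0.1551744021419843
```

View pics/s1.png

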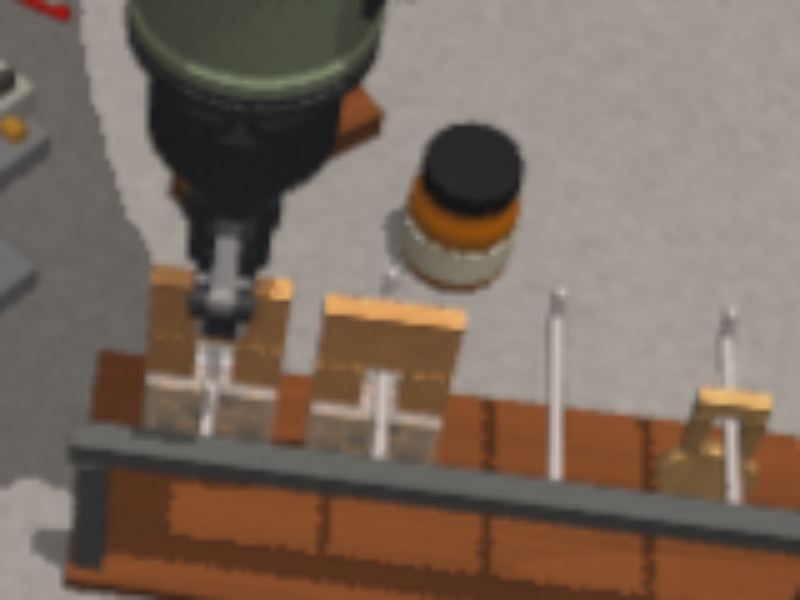

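The pack at (215,330) is gripped centrally and lifted, with the peg in the middle of its slot. Next I'll slide it out and raise it.

Emit:
{"api": "move_arm", "payload": {
  "moves": "0 -8 0 0; 0 -18 0 0; 0 -28 0 0; 0 -38 0 0; 0 -48 0 0; 0 -58 0 0; 0 -68 0 0; 0 -78 0 0; 0 -85 0 0; 0 -85 0 0"
}}

```text
clock: 7.58
position: [0.479, 0.125, 0.1444]
tool_rot: [-3.141, 0.0, 2.089]
force: [1.0, 0.2, -1.0]
grip_width: 0.0091
```

Emit:
{"api": "move_arm", "payload": {
  "moves": "0 0 -15 0; 0 0 -30 0; 0 0 -45 0; 0 0 -60 0; 0 0 -75 0; 0 0 -90 0; 0 0 -105 0; 0 0 -120 0; 0 0 -135 0; 0 0 -135 0"
}}

```text
clock: 8.42
position: [0.4812, 0.1266, 0.2818]
tool_rot: [3.138, 0.001, 2.09]
force: [0.5, -0.6, -1.2]
grip_width: 0.0091
```

```bash
python3 -c "
from fit import *
plan((.5391,-.124,.28,171.5),(.5391,-.124,.1117,171.5))
p=bot.grab_frame('scene'); save(p,'s2'); C=cloud(p)
"
```

```text
t 8.42 pos [0.4812 0.1266 0.2818] rpy [3.138  0.0009 2.0898] w 0.0091 F [ 0.503  -0.6167 -1.2431] q7 -0.09
  -> [-246.3  -74.1    1.7] turn -0.903
  -> [  0.   -0.  168.3] turn -0.0
```

View pics/s2.png

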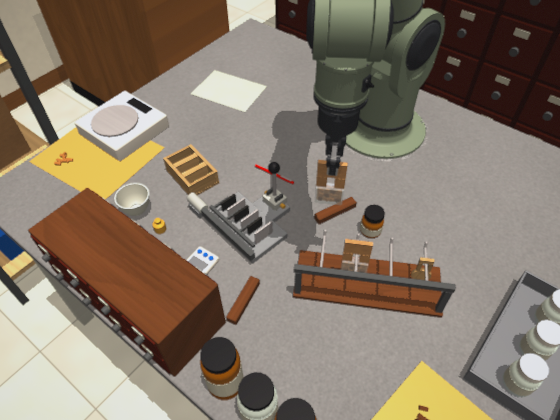

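Emit:
{"api": "move_arm", "payload": {
  "moves": "-25 -7 0 -0.09; -52 -16 0 -0.19; -80 -24 0 -0.29; -110 -33 0 -0.4; -140 -42 0 -0.51; -170 -51 0 -0.62; -198 -60 0 -0.73; -223 -67 0 -0.82; -240 -72 0 -0.88; -246 -74 0 -0.903"
}}

```text
clock: 9.3
position: [0.5379, -0.1276, 0.2778]
tool_rot: [-3.142, -0.001, 2.993]
force: [0.4, -0.4, -1.2]
grip_width: 0.0091
```

```bash
python3 -c "
from fit import *
plan((.5391,-.124,.28,171.5),(.5391,-.124,.1127,171.5))
p=bot.grab_frame('wrist'); save(p,'w2'); C=cloud(p)
for nm,b in dict(walls=((.45,.72),(-.25,.08),(.06,.075)),pads=((.45,.72),(-.25,.08),(.050,.0595)),pack=((.45,.65),(-.2,-.06),(.1,.25))).items():
  for m in big(box(C,*b)):
    c,s,a=rect(C[m]); print(nm,m.sum(),c,s,a,C[m][:,2].min())
p=bot.grab_frame('scene'); C=cloud(p)
for m in big(box(C,(.45,.65),(-.2,-.06),(.18,.245)))[:1]:
  P=C[m]
  for z in np.arange(.18,.245,.01):
    Q=P[abs(P[:,2]-z)<.005]
    if len(Q)>5: print(round(z,3),len(Q),*rect(Q))
"
```

```text
t 9.30 pos [ 0.5379 -0.1276  0.2778] rpy [-3.1416 -0.0014  2.9933] w 0.0091 F [ 0.3759 -0.4288 -1.2407] q7 1.24
  -> [-0.6  3.8 -2.2] turn 0.0
  -> [  0.   -0.  167.3] turn -0.0
walls 272 [ 0.5583 -0.0032] [0.0056 0.056 ] 81.9437484741211 0.0600459272303
walls 242 [ 0.5507 -0.0546] [0.0052 0.0552] 81.64250183105469 0.06009134956546103
walls 203 [ 0.5433 -0.1059] [0.0048 0.0554] 81.25330352783203 0.060178745916820764
pads 1015 [ 0.5733 -0.0502] [0.1224 0.057 ] 81.66211700439453 0.05002965606076226
pads 238 [ 0.5534 -0.0362] [0.0062 0.0459] 81.32432556152344 0.050334310051028064
pads 209 [ 0.5459 -0.0875] [0.0061 0.0459] 81.57502746582031 0.0500228250387314
pads 205 [ 0.5045 -0.2459] [0.0165 0.0538] 79.88789367675781 0.050000798042460604
pads 174 [ 0.5579 -0.1521] [0.0077 0.0567] 78.65033721923828 0.05002756394003394
pack 1175 [ 0.53   -0.1252] [0.02  0.042] 81.51862335205078 0.18781484536104726
pack 257 [ 0.4567 -0.0655] [0.0133 0.0109] 0.09113874286413193 0.14703547353600022
0.19 67 [ 0.5463 -0.1205] [0.0177 0.0587] 65.36421203613281
0.2 75 [ 0.5447 -0.1197] [0.0171 0.0598] 65.8310546875
0.21 76 [ 0.5444 -0.1197] [0.0171 0.0612] 66.59383392333984
0.22 83 [ 0.5453 -0.119 ] [0.0165 0.0594] 68.17607879638672
0.23 133 [ 0.5421 -0.127 ] [0.0245 0.0602] 85.31001281738281
0.24 68 [ 0.541  -0.1267] [0.0154 0.0611] 85.72553253173828
```

View pics/w2.png

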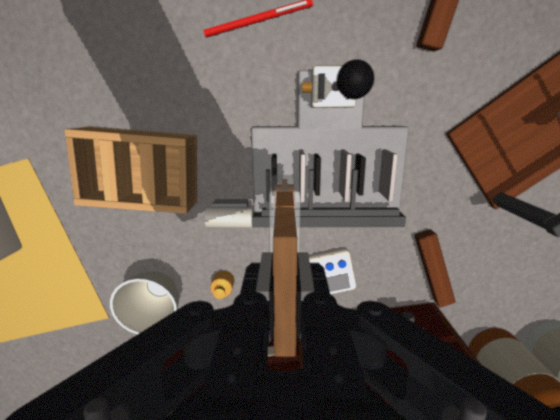

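The wrist view shows the pack over the right-hand bay (top-left walls at (275-400,175)), and the carrier is clear at (130,170). I'll settle lower down and recheck the alignment.

Emit:
{"api": "move_arm", "payload": {
  "moves": "0 0 12 0; 0 0 24 0; 0 0 36 0; 0 0 48 0; 0 0 60 0; 0 0 70 0; 0 0 70 0; 0 0 70 0; 0 0 70 0; 0 0 70 0"
}}

```text
clock: 10.23
position: [0.5382, -0.1244, 0.2099]
tool_rot: [-3.142, 0.001, 2.993]
force: [1.2, -0.0, -0.7]
grip_width: 0.0091
```

```bash
cat > bay.py <<'E'
from fit import *
import sys
Y=np.array([.1478,.989]);X=np.array([.989,-.1478])
def run(pb):
    p=bot.grab_frame('wrist'); C=cloud(p)
    for nm,b in dict(walls=((.45,.72),(-.25,.08),(.06,.075)),pads=((.5,.6),(-.25,.08),(.050,.0595)),pack=pb).items():
      for m in big(box(C,*b)):
        c,s,a=rect(C[m]); print(nm,m.sum(),"X %.4f Y %.4f"%(c@X,c@Y),s,round(a,1),"zmin %.4f"%np.percentile(C[m][:,2],2))
    o=bot.observe()["position"][:2]; print("tcp X %.4f Y %.4f"%(o@X,o@Y))
E
python3 -c "
from bay import *
plan((.5391,-.124,.1127,171.5)); run(((.45,.65),(-.2,-.06),(.1,.2)))"
```

```text
t 10.23 pos [ 0.5382 -0.1244  0.2099] rpy [-3.1415  0.0009  2.9926] w 0.0091 F [ 1.1812 -0.0198 -0.7419] q7 1.17
  -> [-0.7  0.6 97.2] turn -0.001
walls 405 X 0.5524 Y 0.0793 [0.0058 0.0557] 81.7 zmin 0.0607
walls 366 X 0.5525 Y 0.0275 [0.0057 0.0556] 81.9 zmin 0.0604
walls 308 X 0.5529 Y -0.0244 [0.005  0.0557] 81.4 zmin 0.0630
walls 20 X 0.4563 Y 0.0074 [0.0051 0.0009] 36.3 zmin 0.0618
pads 1112 X 0.5743 Y 0.0261 [0.1045 0.0575] 81.8 zmin 0.0503
pads 354 X 0.5526 Y 0.0459 [0.0066 0.0458] 81.8 zmin 0.0504
pads 348 X 0.5748 Y -0.0656 [0.0146 0.0569] 80.3 zmin 0.0502
pads 311 X 0.5526 Y -0.0059 [0.0062 0.0455] 81.9 zmin 0.0508
pads 232 X 0.5524 Y 0.0771 [0.0035 0.0555] 78.6 zmin 0.0501
pack 1367 X 0.5427 Y -0.0421 [0.0201 0.0425] 81.4 zmin 0.1239
pack 492 X 0.4616 Y 0.0026 [0.0138 0.011 ] 0.4 zmin 0.1499
tcp X 0.5506 Y -0.0436
```

Emit:
{"api": "move_arm", "payload": {
  "moves": "-1.5 1 10 0; -1.5 1 22 0; -1.5 1 35 0; -1.5 1 48 0; -1.5 1 58 0; -1.5 1 68 0; -1.5 1 77 0; -1.5 1 83 0; -1.5 1 88 0; -1.5 1 92 0"
}}

```text
clock: 11.12
position: [0.5395, -0.1236, 0.1168]
tool_rot: [3.142, -0.0, 2.993]
force: [-0.2, -0.4, -0.7]
grip_width: 0.0092
```

Emit:
{"api": "move_arm", "payload": {
  "moves": "0 0 1 0; 0 0 2 0; 0 0 3 0; 0 0 3.5 0; 0 0 4 0; 0 0 4.5 0; 0 0 4.5 0; 0 0 4.5 0; 0 0 4.5 0; 0 0 4.5 0"
}}

```text
clock: 11.95
position: [0.5398, -0.1237, 0.1139]
tool_rot: [-3.141, 0.001, 2.993]
force: [-4.9, -0.2, 16.1]
grip_width: 0.0096
```

Emit:
{"api": "move_arm", "payload": {
  "moves": "0 0 -1 0; 0 0 -1 0; 0 0 -1 0; 0 0 -1 0; 0 0 -1 0; 0 0 -1 0; 0 0 -1 0; 0 0 -1 0; 0 0 -1 0; 0 0 -1 0",
  "grip": 0.35
}}

```text
clock: 12.78
position: [0.5395, -0.1236, 0.1138]
tool_rot: [3.142, -0.0, 2.993]
force: [0.1, -0.2, -0.4]
grip_width: 0.0299
```

Emit:
{"api": "move_arm", "payload": {
  "moves": "0 0 -10 0; 0 0 -25 0; 0 0 -45 0; 0 0 -65 0; 0 0 -85 0; 0 0 -105 0; 0 0 -125 0; 0 0 -145 0; 0 0 -165 0; 0 0 -165 0"
}}

```text
clock: 13.62
position: [0.5407, -0.1234, 0.283]
tool_rot: [-3.141, 0.005, 2.993]
force: [0.9, -0.3, -0.6]
grip_width: 0.03
```

```bash
python3 -c "
from bay import *
plan((.511,.2288,.28,119.7),(.511,.2288,.127,119.7)); run(((.45,.65),(-.2,-.06),(.1,.2)))"
```

```text
t 13.62 pos [ 0.5407 -0.1234  0.283 ] rpy [-3.1413  0.0048  2.993 ] w 0.0300 F [ 0.9171 -0.3128 -0.6028] q7 1.23
  -> [ 81.5 343.9   2.5] turn 0.904
  -> [  0.  -0. 153.] turn -0.0
walls 342 X 0.5538 Y -0.0415 [0.0192 0.0602] 82.0 zmin 0.0651
walls 255 X 0.5528 Y 0.0792 [0.0057 0.0558] 82.1 zmin 0.0608
walls 235 X 0.5529 Y 0.0274 [0.0053 0.0557] 81.5 zmin 0.0608
walls 206 X 0.5528 Y -0.0249 [0.0047 0.0556] 82.3 zmin 0.0617
pads 823 X 0.5744 Y 0.0201 [0.1105 0.0571] 81.8 zmin 0.0503
pads 304 X 0.5746 Y -0.0609 [0.025  0.0573] 80.9 zmin 0.0502
pads 227 X 0.5528 Y 0.0460 [0.0063 0.0461] 81.4 zmin 0.0508
pads 207 X 0.5529 Y -0.0060 [0.0061 0.0461] 82.8 zmin 0.0514
pads 193 X 0.5530 Y -0.0578 [0.0049 0.0457] 80.7 zmin 0.0540
pack 725 X 0.5538 Y -0.0412 [0.0098 0.0606] 81.7 zmin 0.1079
pack 244 X 0.4616 Y 0.0028 [0.0139 0.0108] 0.1 zmin 0.1511
tcp X 0.5525 Y -0.0423
```

Pack 1 stands upright in bay 0, centred to about 1 mm. Now the second pack.

Emit:
{"api": "move_arm", "payload": {
  "moves": "9 38 0 0.1; 18 76 0 0.2; 27 114 0 0.3; 36 152 0 0.4; 45 190 0 0.5; 54 228 0 0.6; 63 266 0 0.7; 72 304 0 0.8; 81 344 0 0.904; 81 344 0 0.904",
  "grip": 0.3
}}

```text
clock: 14.5
position: [0.5074, 0.2375, 0.2788]
tool_rot: [3.141, -0.004, 2.088]
force: [-0.3, 1.0, -0.3]
grip_width: 0.0254
```

Emit:
{"api": "move_arm", "payload": {
  "moves": "0 0 10 0; 0 0 20 0; 0 0 30 0; 0 0 40 0; 0 0 50 0; 0 0 60 0; 0 0 60 0; 0 0 60 0; 0 0 60 0; 0 0 60 0"
}}

```text
clock: 15.33
position: [0.5106, 0.2287, 0.2193]
tool_rot: [3.141, 0.0, 2.089]
force: [1.1, -0.2, 0.0]
grip_width: 0.0256
```

```bash
python3 -c "
from fit import *
p=bot.grab_frame('wrist'); C=cloud(p)
for m in big(box(C,(.35,.65),(.1,.45),(.142,.165))):
    c,s,a=rect(C[m]); print(m.sum(),c,s,a)
plan((.511,.2292,.127,119.7))
"
```

```text
1138 [0.5104 0.2299] [0.0096 0.0594] 29.86881446838379
t 15.38 pos [0.5106 0.2287 0.2193] rpy [3.1407 0.0001 2.0888] w 0.0257 F [-0.1393  1.0584  0.5685] q7 -0.32
  -> [ 0.3  0.5 92.3] turn -0.0
```

Emit:
{"api": "move_arm", "payload": {
  "moves": "0.5 0.5 15 0; 0.5 0.5 30 0; 0.5 0.5 45 0; 0.5 0.5 58 0; 0.5 0.5 68 0; 0.5 0.5 77 0; 0.5 0.5 84 0; 0.5 0.5 89 0; 0.5 0.5 92 0; 0.5 0.5 92 0"
}}

```text
clock: 16.22
position: [0.5105, 0.2292, 0.1265]
tool_rot: [-3.141, -0.0, 2.089]
force: [0.6, 0.3, -0.4]
grip_width: 0.0257
```

Emit:
{"api": "move_arm", "payload": {
  "moves": "0 0 0 0; 0 0 0 0; 0 0 0 0; 0 0 0 0; 0 0 0 0; 0 0 0 0; 0 0 0 0; 0 0 0 0; 0 0 0 0; 0 0 0 0",
  "grip": 0,
  "grip_force": 35
}}

```text
clock: 17.05
position: [0.5108, 0.2293, 0.1271]
tool_rot: [3.141, 0.0, 2.089]
force: [-0.2, -0.8, 6.1]
grip_width: 0.0096
```

Emit:
{"api": "move_arm", "payload": {
  "moves": "0 0 -3 0; 0 0 -6 0; 0 0 -9 0; 0 0 -12 0; 0 0 -15 0; 0 0 -18 0; 0 0 -18 0; 0 0 -18 0; 0 0 -18 0; 0 0 -18 0"
}}

```text
clock: 17.88
position: [0.5105, 0.2292, 0.1446]
tool_rot: [-3.141, -0.0, 2.089]
force: [0.4, 0.1, -0.7]
grip_width: 0.0091
```

```bash
python3 -c "
from fit import *
plan((.4415,.1895,.146,119.7))
p=bot.grab_frame('scene'); f=cv2.resize(p['frame'][180:300,280:440],(400,300)); cv2.imwrite('pics/s3.png',f[...,::-1])
C=cloud(p)
for m in big(box(C,(.45,.58),(.15,.3),(.145,.19))):
    c,s,a=rect(C[m]); print(m.sum(),c,s,a,np.percentile(C[m][:,2],98))
"
```

```text
t 17.88 pos [0.5105 0.2292 0.1446] rpy [-3.1413 -0.      2.0888] w 0.0091 F [ 0.3736  0.1189 -0.7377] q7 -0.38
  -> [ -0.3 -79.6  -1.3] turn -0.0
143 [0.5246 0.2242] [0.0201 0.0449] 13.083392143249512 0.17208245997743438
48 [0.5022 0.25  ] [0.0129 0.0105] 35.80076599121094 0.17149418609441713
```

View pics/s3.png

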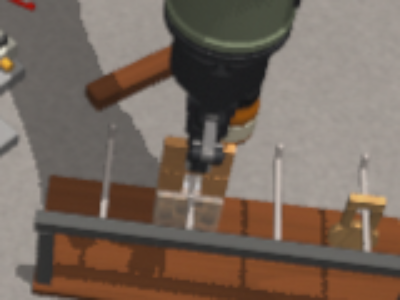

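The second pack is lifted at (195,190) with the peg in its slot, and its top is at 0.171 m. Sliding it off now.

Emit:
{"api": "move_arm", "payload": {
  "moves": "0 -8 0 0; 0 -17 0 0; 0 -26 0 0; 0 -35 0 0; 0 -44 0 0; 0 -53 0 0; 0 -62 0 0; 0 -70 0 0; 0 -72 0 0; 0 -72 0 0"
}}

```text
clock: 18.77
position: [0.4477, 0.1933, 0.145]
tool_rot: [3.142, 0.0, 2.089]
force: [1.2, 0.1, -0.8]
grip_width: 0.0093
```

Emit:
{"api": "move_arm", "payload": {
  "moves": "0 0 -15 0; 0 0 -30 0; 0 0 -45 0; 0 0 -60 0; 0 0 -75 0; 0 0 -90 0; 0 0 -105 0; 0 0 -120 0; 0 0 -135 0; 0 0 -135 0"
}}

```text
clock: 19.6
position: [0.4491, 0.1944, 0.2822]
tool_rot: [3.138, 0.0, 2.089]
force: [0.5, 0.0, -0.1]
grip_width: 0.0094
```

```bash
python3 -c "
from bay import *
b2=(X*.5535+Y*.0628); print(b2)
plan((*b2,.28,171.5))"
```

```text
[ 0.5567 -0.0197]
t 19.60 pos [0.4491 0.1944 0.2822] rpy [3.1379 0.0003 2.0888] w 0.0094 F [ 0.5014  0.0213 -0.055 ] q7 -0.24
  -> [-239.3  -12.6    2.3] turn -0.904
```

Emit:
{"api": "move_arm", "payload": {
  "moves": "-27 -2 0 -0.1; -54 -3 0 -0.2; -81 -5 0 -0.3; -108 -6 0 -0.4; -135 -8 0 -0.5; -162 -9 0 -0.6; -189 -10 0 -0.7; -214 -12 0 -0.8; -232 -13 0 -0.87; -239 -13 0 -0.904"
}}

```text
clock: 20.43
position: [0.556, -0.0235, 0.2787]
tool_rot: [-3.141, -0.001, 2.994]
force: [-0.1, -0.5, -1.0]
grip_width: 0.0091
```

Emit:
{"api": "move_arm", "payload": {
  "moves": "0 0 12 0; 0 0 24 0; 0 0 36 0; 0 0 48 0; 0 0 60 0; 0 0 70 0; 0 0 70 0; 0 0 70 0; 0 0 70 0; 0 0 70 0"
}}

```text
clock: 21.27
position: [0.5554, -0.0204, 0.2104]
tool_rot: [3.142, 0.001, 2.993]
force: [0.3, -0.5, -0.9]
grip_width: 0.0089
```

```bash
python3 -c "
from bay import *
plan((.5565,-.0205,.114,171.5)); run(((.5,.65),(-.06,.04),(.1,.2)))"
```

```text
t 21.27 pos [ 0.5554 -0.0204  0.2104] rpy [3.1415 0.0009 2.9927] w 0.0089 F [ 0.3356 -0.4739 -0.917 ] q7 0.97
  -> [-1.   0.1 96.4] turn -0.001
walls 852 X 0.5536 Y -0.0396 [0.0186 0.0599] 83.3 zmin 0.0606
walls 377 X 0.5527 Y -0.0244 [0.0056 0.0553] 81.4 zmin 0.0604
walls 331 X 0.5526 Y 0.0276 [0.0051 0.055 ] 81.5 zmin 0.0609
walls 278 X 0.5524 Y 0.0796 [0.0048 0.0554] 82.6 zmin 0.0607
walls 27 X 0.4562 Y 0.0137 [0.0019 0.0078] 33.1 zmin 0.0602
pads 1517 X 0.5665 Y -0.0031 [0.0992 0.0728] 81.6 zmin 0.0503
pads 250 X 0.5524 Y 0.0459 [0.005 0.045] 80.4 zmin 0.0542
pads 202 X 0.5509 Y -0.0324 [0.0606 0.0161] 7.3 zmin 0.0503
pads 165 X 0.5527 Y -0.0219 [0.0038 0.0557] 85.1 zmin 0.0502
pads 70 X 0.5521 Y 0.0300 [0.0039 0.0548] 85.9 zmin 0.0503
pack 1361 X 0.5445 Y 0.0633 [0.02   0.0433] 81.5 zmin 0.1229
tcp X 0.5523 Y 0.0618
```

Emit:
{"api": "move_arm", "payload": {
  "moves": "-1 0 10 0; -1 0 22 0; -1 0 35 0; -1 0 48 0; -1 0 58 0; -1 0 68 0; -1 0 77 0; -1 0 83 0; -1 0 88 0; -1 0 92 0"
}}

```text
clock: 22.15
position: [0.5561, -0.0206, 0.1173]
tool_rot: [3.142, -0.0, 2.993]
force: [-0.2, -0.8, -1.1]
grip_width: 0.0092
```

Emit:
{"api": "move_arm", "payload": {
  "moves": "0 0 1 0; 0 0 1.5 0; 0 0 2 0; 0 0 2.5 0; 0 0 3 0; 0 0 3.5 0; 0 0 3.5 0; 0 0 3.5 0; 0 0 3.5 0; 0 0 3.5 0"
}}

```text
clock: 22.98
position: [0.5561, -0.0207, 0.1144]
tool_rot: [-3.142, 0.0, 2.993]
force: [0.2, -0.1, -0.7]
grip_width: 0.0092
```

Emit:
{"api": "move_arm", "payload": {
  "moves": "0 0 0 0; 0 0 0 0; 0 0 0 0; 0 0 0 0; 0 0 0 0; 0 0 0 0; 0 0 0 0; 0 0 0 0; 0 0 0 0; 0 0 0 0",
  "grip": 0.35
}}

```text
clock: 23.82
position: [0.5561, -0.0206, 0.1143]
tool_rot: [3.142, -0.0, 2.993]
force: [1.5, 0.2, 1.2]
grip_width: 0.03
```

Emit:
{"api": "move_arm", "payload": {
  "moves": "0 0 -10 0; 0 0 -25 0; 0 0 -45 0; 0 0 -65 0; 0 0 -85 0; 0 0 -105 0; 0 0 -125 0; 0 0 -145 0; 0 0 -165 0; 0 0 -165 0"
}}

```text
clock: 24.65
position: [0.5572, -0.0201, 0.2836]
tool_rot: [3.141, 0.005, 2.993]
force: [-0.4, 0.8, 0.4]
grip_width: 0.03
```

```bash
python3 -c "
from bay import *
run(((.5,.65),(-.06,.04),(.1,.2)))
p=bot.grab_frame('top'); save(p,'t2'); C=cloud(p)
for nm,b in dict(carrier=((.35,.65),(-.45,-.2),(.042,.06)),knob=((.35,.5),(-.12,.0),(.135,.18))).items():
  for m in big(box(C,*b))[:2]:
    c,s,a=rect(C[m]); print(nm,m.sum(),c,s,a)
"
```

```text
walls 496 X 0.5533 Y -0.0373 [0.0176 0.0602] 87.3 zmin 0.0607
walls 375 X 0.5535 Y 0.0630 [0.02   0.0592] 81.6 zmin 0.0626
walls 245 X 0.5531 Y -0.0243 [0.0054 0.056 ] 81.8 zmin 0.0606
walls 217 X 0.5530 Y 0.0276 [0.0052 0.0558] 81.6 zmin 0.0612
walls 206 X 0.5530 Y 0.0798 [0.0047 0.056 ] 82.2 zmin 0.0633
pads 1066 X 0.5666 Y 0.0012 [0.1101 0.0731] 81.2 zmin 0.0503
pads 204 X 0.5529 Y 0.0461 [0.006  0.0457] 81.7 zmin 0.0527
pads 111 X 0.5514 Y -0.0326 [0.0607 0.0148] 6.3 zmin 0.0503
pads 87 X 0.5526 Y -0.0220 [0.0043 0.055 ] 85.7 zmin 0.0502
pads 21 X 0.5551 Y 0.0301 [0.0002 0.0225] 81.6 zmin 0.0502
pack 715 X 0.5538 Y 0.0627 [0.0097 0.06  ] 81.3 zmin 0.1106
tcp X 0.5536 Y 0.0621
carrier 20 [ 0.6461 -0.3316] [0.0307 0.0037] 79.5132827758789
knob 123 [ 0.4477 -0.0579] [0.0266 0.0285] 1.4993916749954224
```

View pics/t2.png

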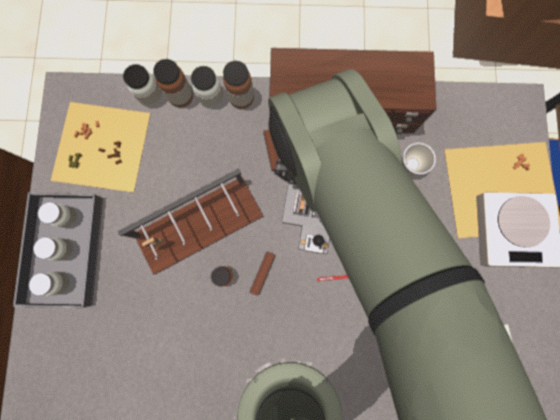

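Both packs are loaded (the top view is partly hidden by the arm; the rack pegs are now empty except for the paddle at (150,242)). Now the lever, approaching from its right side with the fingers closed.

```bash
python3 -c "
from bay import *
s=X*.452+Y*(-.042); print(s)
plan((*s,.28,171.5),(*s,.125,171.5))"
```

```text
[ 0.4408 -0.1083]
t 24.75 pos [ 0.5562 -0.0206  0.2802] rpy [-3.1415  0.0014  2.9928] w 0.0299 F [0.0085 0.0522 0.4743] q7 1.04
  -> [ 101.  -103.9    0.1] turn -0.0
  -> [  0.  -0. 155.] turn -0.0
```

Emit:
{"api": "move_arm", "payload": {
  "moves": "15 -15 0 0; 30 -30 0 0; 45 -45 0 0; 60 -60 0 0; 75 -76 0 0; 88 -90 0 0; 96 -99 0 0; 101 -104 0 0; 101 -104 0 0; 101 -104 0 0",
  "grip": 0
}}

```text
clock: 25.58
position: [0.4409, -0.1083, 0.2792]
tool_rot: [3.141, -0.0, 2.993]
force: [-0.1, -0.3, -0.3]
grip_width: -0.0001
```

Emit:
{"api": "move_arm", "payload": {
  "moves": "0 0 20 0; 0 0 40 0; 0 0 60 0; 0 0 80 0; 0 0 100 0; 0 0 118 0; 0 0 134 0; 0 0 146 0; 0 0 155 0; 0 0 155 0"
}}

```text
clock: 26.42
position: [0.4405, -0.1075, 0.1228]
tool_rot: [3.141, -0.002, 2.994]
force: [-0.4, 1.1, 0.4]
grip_width: -0.0002
```

```bash
cat > knob.py <<'E'
from bay import *
def knob(n='scene'):
    p=bot.grab_frame(n); C=cloud(p); dark=p['frame'].max(2)<60
    for m in big(box(C,(.38,.5),(-.16,.06),(.12,.175))&dark)[:4]:
        c=C[m].mean(0); print("dark",m.sum(),"X %.4f Y %.4f z %.4f ztop %.4f"%(c[:2]@X,c[:2]@Y,c[2],C[m][:,2].max()))
    print(bot.pinpoint(p,'lever_knob')[:1]); return p
E
python3 -c "
from knob import *
plan(); o=bot.observe()['position'][:2]; print('tcp',o@X,o@Y)
p=knob(); cv2.imwrite('pics/s4.png',cv2.resize(p['frame'][100:280,180:400],(660,540))[...,::-1])"
```

```text
t 26.42 pos [ 0.4405 -0.1075  0.1228] rpy [ 3.1406 -0.0022  2.994 ] w -0.0002 F [-0.3546  1.1474  0.4025] q7 1.06
tcp 0.4515851129227692 -0.04125542798273362
dark 93 X 0.4589 Y 0.0159 z 0.1579 ztop 0.1662
dark 66 X 0.4610 Y -0.0306 z 0.1572 ztop 0.1746
[{'at': [275.5, 165.9], 'conf': 0.73}]
```

View pics/s4.png

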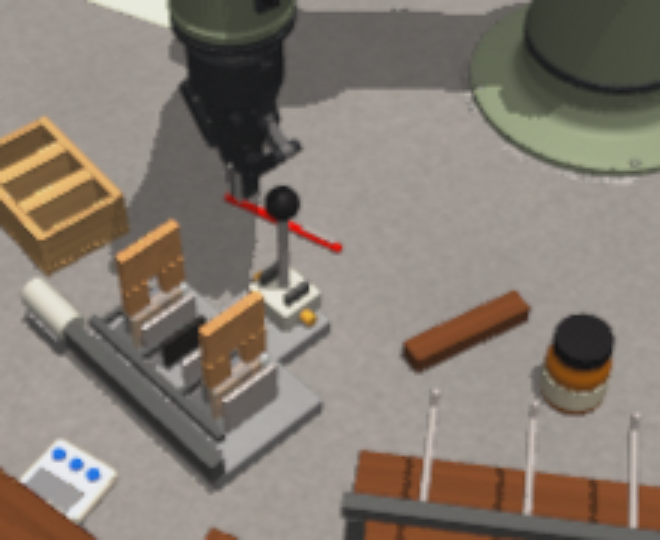

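The crop shows both packs standing in the outer bays, and the closed fingers to the right of the knob (knob at (283,203)). The gripper knuckles stick out towards the knob, so I'll turn 90° and push with the flat side of the fingers.

Emit:
{"api": "move_arm", "payload": {
  "moves": "0 -8 0 0.1; 0 -15 0 0.22; 0 -15 0 0.34; 0 -15 0 0.46; 0 -15 0 0.58; 0 -15 0 0.7; 0 -15 0 0.82; 0 -15 0 0.9; 0 -15 0 0.97; 0 -15 0 1.0"
}}

```text
clock: 27.35
position: [0.4392, -0.1232, 0.1252]
tool_rot: [3.14, 0.001, 1.989]
force: [0.1, 0.7, 0.3]
grip_width: 0.0001
```

Emit:
{"api": "move_arm", "payload": {
  "moves": "0 0 0 0.1; 0 0 0 0.2; 0 0 0 0.3; 0 0 0 0.4; 0 0 0 0.5; 0 0 0 0.571; 0 0 0 0.571; 0 0 0 0.571; 0 0 0 0.571; 0 0 0 0.571"
}}

```text
clock: 28.18
position: [0.4386, -0.1234, 0.1244]
tool_rot: [3.141, -0.0, 1.424]
force: [-0.8, 0.1, 0.2]
grip_width: 0.0
```

```bash
python3 -c "
from knob import *
s=X*.452+Y*(-.020)
plan((*s,.125,81.5)); o=bot.observe()['position'][:2]; print('tcp',o@X,o@Y)"
```

```text
t 28.18 pos [ 0.4386 -0.1234  0.1244] rpy [ 3.1414 -0.0002  1.4238] w 0.0000 F [-0.7692  0.0967  0.2114] q7 -0.20
  -> [37.2  0.  -0.6] turn 0.001
tcp 0.4520136027037637 -0.05718928869508391
```

Emit:
{"api": "move_arm", "payload": {
  "moves": "10 0 0 0; 20 0 0 0; 30 0 0 0; 36 0 0 0; 40 0 0 0; 44 0 0 0; 48 0 0 0; 52 0 0 0; 56 0 0 0; 60 0 0 0"
}}

```text
clock: 29.02
position: [0.4474, -0.064, 0.1243]
tool_rot: [-3.142, 0.0, 1.421]
force: [-0.8, -2.4, 0.6]
grip_width: -0.0
```

Emit:
{"api": "move_arm", "payload": {
  "moves": "3 0 1 0; 6 0 2 0; 9 0 3 0; 12 0 4 0; 15 0 5 0; 18 0 5 0; 21 0 5 0; 23 0 5 0; 24 0 5 0; 24 0 5 0"
}}

```text
clock: 29.85
position: [0.4502, -0.0407, 0.1187]
tool_rot: [-3.14, 0.001, 1.421]
force: [-1.0, -8.0, -4.9]
grip_width: 0.0
```

```bash
python3 -c "
from knob import *
plan(); o=bot.observe()['position'][:2]; print('tcp',o@X,o@Y,'F.Y',bot.observe()['force'][:2]@Y)
p=knob(); cv2.imwrite('pics/s5.png',cv2.resize(p['frame'][100:280,180:400],(660,540))[...,::-1])"
```

```text
t 29.85 pos [ 0.4502 -0.0407  0.1187] rpy [-3.1398  0.001   1.4214] w 0.0000 F [-0.9932 -7.9808 -4.8869] q7 -0.40
tcp 0.4512530639220999 0.026304859852745898 F.Y -8.039814354152485
dark 239 X 0.4595 Y 0.0441 z 0.1553 ztop 0.1750
[{'at': [283.5, 178.8], 'conf': 0.67}]
```

View pics/s5.png

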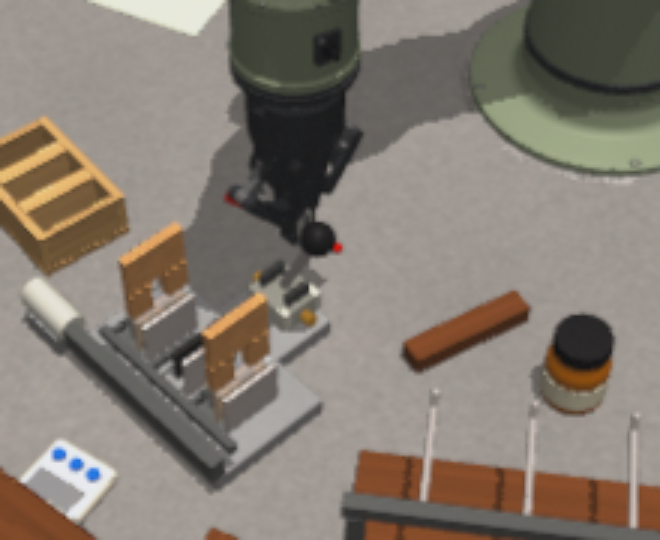

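The knob is well over to the left (crop (318,238)) with an 8 N reaction, at about 0.43 rad. I'll add 2 mm and hold for over 5 s.

Emit:
{"api": "move_arm", "payload": {
  "moves": "1 0 0 0; 2 0 0 0; 2 0 0 0; 2 0 0 0; 2 0 0 0; 2 0 0 0; 2 0 0 0; 2 0 0 0; 2 0 0 0; 2 0 0 0"
}}

```text
clock: 30.78
position: [0.4503, -0.039, 0.1187]
tool_rot: [-3.14, 0.001, 1.421]
force: [-1.2, -9.3, -4.1]
grip_width: -0.0002
```

Emit:
{"api": "move_arm", "payload": {
  "moves": "0 0 0 0; 0 0 0 0; 0 0 0 0; 0 0 0 0; 0 0 0 0; 0 0 0 0; 0 0 0 0; 0 0 0 0; 0 0 0 0; 0 0 0 0"
}}

```text
clock: 31.62
position: [0.4503, -0.039, 0.1187]
tool_rot: [-3.14, 0.001, 1.421]
force: [-1.8, -9.2, -4.7]
grip_width: -0.0003
```

Emit:
{"api": "move_arm", "payload": {
  "moves": "0 0 0 0; 0 0 0 0; 0 0 0 0; 0 0 0 0; 0 0 0 0; 0 0 0 0; 0 0 0 0; 0 0 0 0; 0 0 0 0; 0 0 0 0"
}}

```text
clock: 32.45
position: [0.4503, -0.039, 0.1187]
tool_rot: [-3.14, 0.001, 1.421]
force: [-1.6, -10.2, -5.1]
grip_width: -0.0
```

```bash
python3 -c "
from knob import *
p=knob(); r=bot.pinpoint(p,'lever_knob')[0]['at']
for t in [.3,.35,.4,.45,.48]: print(t, proj(p,(*(X*.452+Y*(.0105+.1*np.sin(t))),.05+.1*np.cos(t))))
p0=(*(X*.452+Y*.0105),.15); print('rest',proj(p,p0))
m=(p['frame'].max(2)<45); b=m[165:195,275:300]; v,u=np.nonzero(b); print('dark centroid',u.mean()+275,v.mean()+165,len(u))"
```

```text
dark 239 X 0.4598 Y 0.0458 z 0.1547 ztop 0.1750
[{'at': [285.8, 178.9], 'conf': 0.59}]
0.3 [282.5178 174.7681]
0.35 [283.8517 176.2511]
0.4 [285.1637 177.7837]
0.45 [286.4499 179.3613]
0.48 [287.2075 180.3275]
rest [274.2908 167.1426]
dark centroid 281.8144329896907 174.55154639175257 194
```

Emit:
{"api": "move_arm", "payload": {
  "moves": "0 0 0 0; 0 0 0 0; 0 0 0 0; 0 0 0 0; 0 0 0 0; 0 0 0 0; 0 0 0 0; 0 0 0 0; 0 0 0 0; 0 0 0 0"
}}

```text
clock: 33.43
position: [0.4503, -0.039, 0.1187]
tool_rot: [-3.14, 0.001, 1.421]
force: [-0.5, -9.4, -5.7]
grip_width: 0.0003
```

Emit:
{"api": "move_arm", "payload": {
  "moves": "0 0 0 0; 0 0 0 0; 0 0 0 0; 0 0 0 0; 0 0 0 0; 0 0 0 0; 0 0 0 0; 0 0 0 0; 0 0 0 0; 0 0 0 0"
}}

```text
clock: 34.27
position: [0.4503, -0.039, 0.1187]
tool_rot: [-3.14, 0.001, 1.421]
force: [-1.1, -10.4, -4.9]
grip_width: -0.0005
```

Emit:
{"api": "move_arm", "payload": {
  "moves": "0 0 0 0; 0 0 0 0; 0 0 0 0; 0 0 0 0; 0 0 0 0; 0 0 0 0; 0 0 0 0; 0 0 0 0; 0 0 0 0; 0 0 0 0"
}}

```text
clock: 35.1
position: [0.4503, -0.0391, 0.1187]
tool_rot: [-3.139, 0.001, 1.421]
force: [-1.4, -8.1, -4.7]
grip_width: -0.0
```

Emit:
{"api": "move_arm", "payload": {
  "moves": "0 0 0 0; 0 0 0 0; 0 0 0 0; 0 0 0 0; 0 0 0 0; 0 0 0 0; 0 0 0 0; 0 0 0 0; 0 0 0 0; 0 0 0 0"
}}

```text
clock: 35.93
position: [0.4503, -0.039, 0.1187]
tool_rot: [-3.14, 0.001, 1.421]
force: [-0.9, -9.6, -5.9]
grip_width: 0.0
```

Emit:
{"api": "move_arm", "payload": {
  "moves": "0 0 0 0; 0 0 0 0; 0 0 0 0; 0 0 0 0; -2 0 0 0; -6 0 0 0; -10 0 0 0; -14 0 0 0; -18 0 0 0; -22 0 0 0"
}}

```text
clock: 36.77
position: [0.448, -0.0602, 0.1193]
tool_rot: [3.142, -0.0, 1.422]
force: [0.1, -0.5, 1.2]
grip_width: 0.0
```

Emit:
{"api": "move_arm", "payload": {
  "moves": "-4 0 0 0; -8 0 0 0; -12 0 0 0; -15 0 0 0; -17 0 0 0; -19 0 0 0; -21 0 0 0; -24 0 0 0; -28 0 0 0; -34 0 0 0"
}}

```text
clock: 37.6
position: [0.443, -0.0937, 0.1193]
tool_rot: [3.142, -0.0, 1.422]
force: [0.4, 0.4, -0.7]
grip_width: -0.0001
```

Emit:
{"api": "move_arm", "payload": {
  "moves": "-8 0 0 0; -16 0 0 0; -24 0 0 0; -24 0 -20 0; -24 0 -45 0; -24 0 -70 0; -24 0 -95 0; -24 0 -120 0; -24 0 -145 0; -24 0 -160 0"
}}

```text
clock: 38.43
position: [0.4397, -0.1182, 0.2818]
tool_rot: [3.139, 0.0, 1.421]
force: [0.4, 0.8, 0.5]
grip_width: 0.0001
```

```bash
python3 -c "
from knob import *
plan((*(X*.5535+Y*(-.041)),.28,171.5))
p=knob('scene'); cv2.imwrite('pics/s6.png',cv2.resize(p['frame'][100:280,150:370],(660,540))[...,::-1]); C=cloud(p)
for m in big(box(C,(.35,.62),(-.5,-.18),(.042,.06)))[:2]: print('carrier',m.sum(),*rect(C[m]))
p=bot.grab_frame('top');C=cloud(p)
for m in big(box(C,(.35,.62),(-.5,-.18),(.042,.06)))[:2]: print('carrier',m.sum(),*rect(C[m]))
for m in big(box(C,(.48,.62),(-.16,.02),(.12,.15)))[:3]: c,s,a=rect(C[m]); print('pack',m.sum(),'X %.4f Y %.4f'%(c@X,c@Y),s,a,np.percentile(C[m][:,2],95))
"
```

```text
t 38.43 pos [ 0.4397 -0.1182  0.2818] rpy [3.1393 0.0002 1.4211] w 0.0001 F [0.4    0.7868 0.4855] q7 -0.10
  -> [ 11.  101.1   2. ] turn -1.572
dark 95 X 0.4590 Y 0.0161 z 0.1581 ztop 0.1679
[{'at': [272.6, 166.3], 'conf': 0.53}]
carrier 758 [ 0.4881 -0.3198] [0.1438 0.0918] 76.6861343383789
carrier 128 [ 0.59   -0.2082] [0.0594 0.0235] 79.25525665283203
pack 120 X 0.5527 Y -0.0387 [0.0103 0.0605] 81.48516845703125 0.14182382452186432
pack 103 X 0.5531 Y 0.0648 [0.01 0.06] 81.53288269042969 0.1419819015066091
```

View pics/s6.png

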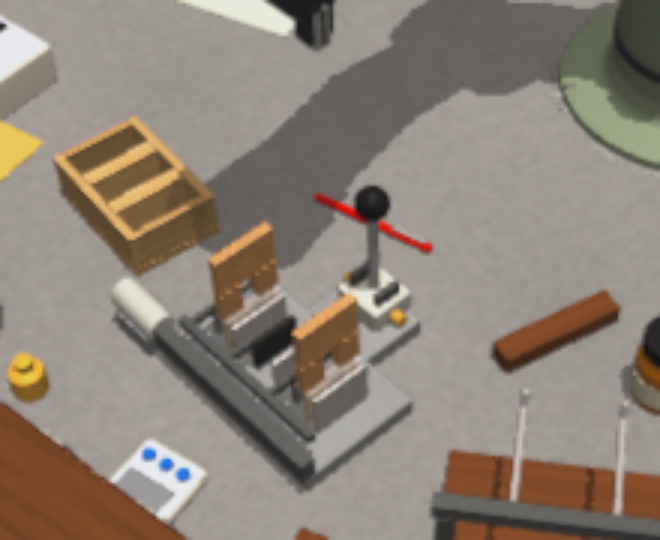

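The lever is back at centre (knob (372,203)) and the packs are upright. The carrier has been knocked about 24 mm, so I'll remeasure it later. Now picking pack 1 from bay 0.

Emit:
{"api": "move_arm", "payload": {
  "moves": "1 10 0 -0.1; 2 20 0 -0.2; 3 32 0 -0.3; 4 44 0 -0.42; 5 56 0 -0.54; 7 68 0 -0.66; 8 80 0 -0.78; 9 90 0 -0.9; 11 97 0 -1.0; 11 101 0 -1.1",
  "grip": 0.3
}}

```text
clock: 39.42
position: [0.5412, -0.1216, 0.2779]
tool_rot: [-3.142, -0.002, 2.527]
force: [0.3, -1.2, 0.3]
grip_width: 0.0256
```

Emit:
{"api": "move_arm", "payload": {
  "moves": "0 0 10 -0.1; 0 0 20 -0.2; 0 0 30 -0.3; 0 0 40 -0.4; 0 0 50 -0.472; 0 0 60 -0.472; 0 0 70 -0.472; 0 0 70 -0.472; 0 0 70 -0.472; 0 0 70 -0.472"
}}

```text
clock: 40.25
position: [0.5411, -0.1215, 0.2095]
tool_rot: [3.142, 0.0, 2.993]
force: [-0.1, -0.0, 0.5]
grip_width: 0.0258
```

```bash
python3 -c "
from bay import *
run(((.5,.6),(-.16,-.06),(.125,.16))); plan((*(X*.5535+Y*(-.0405)),.115,171.5))"
```

```text
walls 862 X 0.5530 Y 0.0639 [0.024  0.0618] 70.4 zmin 0.0607
walls 805 X 0.5532 Y -0.0342 [0.0247 0.0594] 81.1 zmin 0.0634
walls 360 X 0.5527 Y 0.0274 [0.0053 0.0557] 81.7 zmin 0.0607
walls 24 X 0.4567 Y 0.0091 [0.0074 0.0018] 55.8 zmin 0.0603
pads 1131 X 0.5744 Y 0.0213 [0.1003 0.0576] 81.6 zmin 0.0503
pads 467 X 0.5743 Y -0.0588 [0.0296 0.0573] 81.1 zmin 0.0503
pads 355 X 0.5527 Y 0.0459 [0.0064 0.0457] 81.9 zmin 0.0504
pads 305 X 0.5526 Y -0.0060 [0.006  0.0455] 81.8 zmin 0.0510
pads 301 X 0.5528 Y -0.0579 [0.006  0.0454] 81.7 zmin 0.0509
pack 1138 X 0.5532 Y -0.0370 [0.0099 0.0596] 81.4 zmin 0.1316
tcp X 0.5532 Y -0.0401
t 40.30 pos [ 0.5412 -0.1215  0.2098] rpy [-3.1415  0.0007  2.9931] w 0.0255 F [-0.0322  0.5207  1.142 ] q7 1.24
  -> [-0.2 -0.4 94.8] turn -0.0
```

Emit:
{"api": "move_arm", "payload": {
  "moves": "0 2 15 0; 0 2 30 0; 0 2 45 0; 0 2 58 0; 0 2 68 0; 0 2 77 0; 0 2 84 0; 0 2 90 0; 0 2 95 0; 0 2 95 0"
}}

```text
clock: 41.13
position: [0.541, -0.1195, 0.1136]
tool_rot: [3.142, -0.001, 2.994]
force: [-0.3, 0.2, 0.1]
grip_width: 0.0255
```

Emit:
{"api": "move_arm", "payload": {
  "moves": "0 0 0 0; 0 0 0 0; 0 0 0 0; 0 0 0 0; 0 0 0 0; 0 0 0 0; 0 0 0 0; 0 0 0 0; 0 0 0 0; 0 0 0 0",
  "grip": 0,
  "grip_force": 35
}}

```text
clock: 41.97
position: [0.5414, -0.1197, 0.1146]
tool_rot: [-3.141, 0.0, 2.994]
force: [-0.6, -1.7, 5.3]
grip_width: 0.0095
```

Emit:
{"api": "move_arm", "payload": {
  "moves": "0 0 -8 0; 0 0 -18 0; 0 0 -30 0; 0 0 -45 0; 0 0 -60 0; 0 0 -75 0; 0 0 -90 0; 0 0 -105 0; 0 0 -120 0; 0 0 -120 0"
}}

```text
clock: 42.8
position: [0.5424, -0.1193, 0.2381]
tool_rot: [-3.142, 0.004, 2.994]
force: [0.1, 0.0, -0.2]
grip_width: 0.0093
```

```bash
cat > car.py <<'E'
from fit import *
def car(n):
    p=bot.grab_frame(n); C=cloud(p); w=(p['frame'][...,0]>p['frame'][...,2].astype(int)+15)
    for m in big(box(C,(.35,.62),(-.5,-.2),(.042,.058))&w)[:2]:
        c,s,a=rect(C[m]); print(n,'carrier',m.sum(),c,s,round(a,1),"z",np.median(C[m][:,2]))
    return p,C
E
python3 -c "
from car import *
car('scene');car('top');car('wrist'); plan((.486,-.320,.24,167))"
```

```text
scene carrier 739 [ 0.489  -0.3182] [0.143  0.0924] 76.3 z 0.04852958242823879
scene carrier 47 [ 0.5931 -0.2173] [0.0181 0.0339] 8.6 z 0.04578014467222358
wrist carrier 7007 [ 0.4858 -0.318 ] [0.1398 0.0926] 77.1 z 0.049937438559812586
wrist carrier 234 [ 0.5876 -0.2161] [0.0343 0.0183] 81.5 z 0.047038204369951764
t 42.95 pos [ 0.541  -0.1195  0.2345] rpy [-3.1415  0.0002  2.9938] w 0.0093 F [ 0.3428  0.2695 -1.082 ] q7 1.26
  -> [  24.9 -206.4   -5.5] turn 0.079
```

```bash
python3 -c "
from car import *
plan((.4757,-.3628,.235,167))"
```

```text
t 42.95 pos [ 0.541  -0.1195  0.2345] rpy [-3.1415  0.0002  2.9938] w 0.0093 F [ 0.3428  0.2695 -1.082 ] q7 1.26
  -> [  28.8 -250.2   -0.5] turn 0.079
```

Emit:
{"api": "move_arm", "payload": {
  "moves": "3 -22 0 0.01; 6 -48 0 0.02; 9 -76 0 0.03; 12 -106 0 0.04; 16 -136 0 0.05; 19 -166 0 0.06; 22 -196 0 0.07; 25 -222 0 0.079; 28 -242 0 0.079; 29 -250 0 0.079"
}}

```text
clock: 43.78
position: [0.4739, -0.3655, 0.2332]
tool_rot: [-3.141, -0.002, 2.911]
force: [-0.2, 0.1, -0.9]
grip_width: 0.0097
```

Emit:
{"api": "move_arm", "payload": {
  "moves": "0 0 8 0; 0 0 16 0; 0 0 24 0; 0 0 32 0; 0 0 40 0; 0 0 45 0; 0 0 45 0; 0 0 45 0; 0 0 45 0; 0 0 45 0"
}}

```text
clock: 44.62
position: [0.4759, -0.3626, 0.1897]
tool_rot: [-3.141, 0.001, 2.915]
force: [1.4, -0.1, -0.8]
grip_width: 0.0095
```

```bash
cat >> car.py <<'E'
V=np.array([np.cos(np.radians(77)),np.sin(np.radians(77))]);U=np.array([V[1],-V[0]])
def carw(zlo,zhi):
    p,C=car('wrist')
    for m in big(box(C,(.35,.62),(-.5,-.2),(zlo,zhi)))[:3]:
        c,s,a=rect(C[m]); print('pack',m.sum(),'U %.4f V %.4f'%(c@U,c@V),s,round(a,1),'z',np.percentile(C[m][:,2],[2,98]))
    for m in big(box(C,(.35,.62),(-.5,-.2),(.042,.056)))[:1]:
        q=C[m]; c,s,a=rect(q); print('carr U %.4f V %.4f'%(c@U,c@V)); h=np.histogram((q[:,:2]-c)@V,bins=np.arange(-.074,.076,.004)); print(h[0]); print(h[1][:2])
    o=bot.observe()["position"][:2]; print('tcp U %.4f V %.4f'%(o@U,o@V)); return p
E
python3 -c "
from car import *
plan(); p=carw(.09,.2); save(p,'w5')"
```

```text
t 44.62 pos [ 0.4759 -0.3626  0.1897] rpy [-3.1413  0.0007  2.9147] w 0.0095 F [ 1.4186 -0.1083 -0.7819] q7 1.62
wrist carrier 7113 [ 0.4854 -0.3177] [0.1384 0.0924] 76.8 z 0.05026503668404597
wrist carrier 229 [ 0.5905 -0.2181] [0.0356 0.0121] 80.5 z 0.04754612334895203
pack 1790 U 0.5368 V -0.2447 [0.0225 0.0434] 77.9 z [0.1046 0.1992]
pack 45 U 0.5384 V -0.2599 [0.0062 0.0013] 81.3 z [0.1954 0.1999]
pack 43 U 0.5382 V -0.2302 [0.0052 0.0016] 70.9 z [0.1956 0.1999]
carr U 0.5444 V -0.2004
[  0 317 416 198  47  58  47  57  45  58 113 394 410 419 311 101  97  97
  92  96  96  95 483 418 419 404 142  96  93  98  93  98  94 429 423 259
   0]
[-0.074 -0.07 ]
tcp U 0.5453 V -0.2464
```

View pics/w5.png

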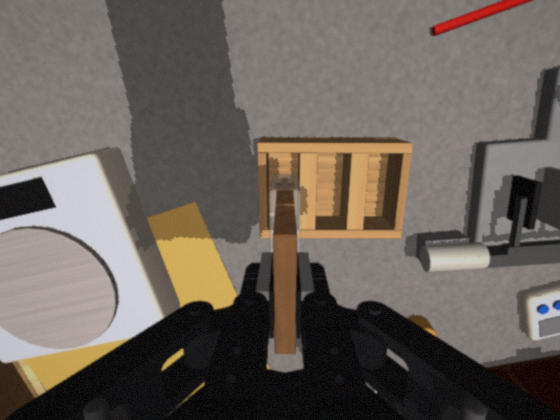

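The wrist view shows the pack above the right-hand carrier slot (slot at (283,190)), 1.5 mm off centre. Correcting and lowering.

Emit:
{"api": "move_arm", "payload": {
  "moves": "1 -1.5 8 0; 1 -1.5 18 0; 1 -1.5 28 0; 1 -1.5 38 0; 1 -1.5 48 0; 1 -1.5 58 0; 1 -1.5 66 0; 1 -1.5 73 0; 1 -1.5 79 0; 1 -1.5 83 0"
}}

```text
clock: 45.5
position: [0.4743, -0.3637, 0.1055]
tool_rot: [3.141, -0.0, 2.915]
force: [-0.7, -0.1, -1.4]
grip_width: 0.0093
```

Emit:
{"api": "move_arm", "payload": {
  "moves": "0 0 0.5 0; 0 0 1 0; 0 0 1.5 0; 0 0 2 0; 0 0 2.5 0; 0 0 3 0; 0 0 3 0; 0 0 3 0; 0 0 3 0; 0 0 3 0"
}}

```text
clock: 46.33
position: [0.4744, -0.3638, 0.1033]
tool_rot: [3.142, 0.0, 2.915]
force: [0.4, 0.3, -0.6]
grip_width: 0.0095
```

Emit:
{"api": "move_arm", "payload": {
  "moves": "0 0 0.5 0; 0 0 0.5 0; 0 0 0.5 0; 0 0 0.5 0; 0 0 0.5 0; 0 0 0.5 0; 0 0 0.5 0; 0 0 0.5 0; 0 0 0.5 0; 0 0 0.5 0",
  "grip": 0.35
}}

```text
clock: 47.17
position: [0.4744, -0.3638, 0.1028]
tool_rot: [3.142, -0.0, 2.915]
force: [0.0, 0.3, 0.2]
grip_width: 0.0298
```

Emit:
{"api": "move_arm", "payload": {
  "moves": "0 0 -10 0; 0 0 -25 0; 0 0 -45 0; 0 0 -65 0; 0 0 -85 0; 0 0 -105 0; 0 0 -125 0; 0 0 -145 0; 0 0 -165 0; 0 0 -165 0"
}}

```text
clock: 48.0
position: [0.4756, -0.3643, 0.2723]
tool_rot: [-3.14, 0.005, 2.915]
force: [1.1, 0.3, -0.6]
grip_width: 0.03
```

```bash
python3 -c "
from car import *
from bay import X,Y
carw(.1,.16); plan((*(X*.5535+Y*(.0655)),.28,171.5))"
```

```text
wrist carrier 4550 [ 0.4852 -0.3178] [0.1381 0.0918] 76.8 z 0.05022819452925362
wrist carrier 149 [ 0.59   -0.2177] [0.0358 0.0096] 80.7 z 0.04762765356570703
pack 719 U 0.5444 V -0.2462 [0.0097 0.0599] 77.2 z [0.1116 0.1296]
carr U 0.5443 V -0.2005
[  0 201 259 140  62  45  27  35  34  62 123 273 254 265 203  57  59  53
  63  52  58  55 280 259 269 265  87  59  53  59  54  59  54 236 264 172
   0]
[-0.074 -0.07 ]
tcp U 0.5448 V -0.2479
t 48.05 pos [ 0.4751 -0.3641  0.2704] rpy [-3.1401  0.0033  2.9148] w 0.0299 F [ 0.5798  0.9178 -0.7306] q7 1.67
  -> [ -1.9 356.6 -10.1] turn -0.078
```

Pack 1 stands in the carrier, top at 0.129 m and centred to about 0.3 mm. Now pack 2.

Emit:
{"api": "move_arm", "payload": {
  "moves": "0 30 -1 0; 0 70 -2 0; 0 110 -4 -0.02; -1 150 -5 -0.03; -1 190 -7 -0.05; -1 230 -8 -0.06; -2 270 -9 -0.07; -2 310 -10 -0.078; -2 342 -10 -0.078; -2 357 -10 -0.078",
  "grip": 0.3
}}

```text
clock: 48.88
position: [0.5567, -0.0115, 0.2779]
tool_rot: [3.14, -0.0, 2.997]
force: [-0.0, 0.6, 0.3]
grip_width: 0.0256
```

Emit:
{"api": "move_arm", "payload": {
  "moves": "0 0 10 0; 0 0 20 0; 0 0 30 0; 0 0 40 0; 0 0 50 0; 0 0 60 0; 0 0 70 0; 0 0 70 0; 0 0 70 0; 0 0 70 0"
}}

```text
clock: 49.72
position: [0.5568, -0.0164, 0.2081]
tool_rot: [3.141, 0.0, 2.993]
force: [0.1, -0.7, -0.4]
grip_width: 0.0256
```

```bash
python3 -c "
from bay import *
run(((.5,.6),(-.06,.04),(.125,.16))); plan((*(X*.5535+Y*(.0655)),.115,171.5))" | grep -v -e walls -e pads
```

```text
pack 1167 X 0.5537 Y 0.0669 [0.0096 0.0602] 81.6 zmin 0.1297
tcp X 0.5532 Y 0.0661
t 49.77 pos [ 0.5569 -0.0164  0.2083] rpy [3.1415 0.0007 2.9927] w 0.0253 F [ 0.1275 -0.2891 -0.3568] q7 1.03
  -> [-0.2 -0.6 93.3] turn -0.001
```

Well aligned, so descend, grip and lift.

Emit:
{"api": "move_arm", "payload": {
  "moves": "0 0 15 0; 0 0 30 0; 0 0 45 0; 0 0 58 0; 0 0 68 0; 0 0 77 0; 0 0 84 0; 0 0 90 0; 0 0 94 0; 0 0 94 0"
}}

```text
clock: 50.6
position: [0.5565, -0.0164, 0.1132]
tool_rot: [-3.142, -0.001, 2.993]
force: [0.3, -0.6, -0.4]
grip_width: 0.0256
```

Emit:
{"api": "move_arm", "payload": {
  "moves": "0 0 0 0; 0 0 0 0; 0 0 0 0; 0 0 0 0; 0 0 0 0; 0 0 0 0; 0 0 0 0; 0 0 0 0; 0 0 0 0; 0 0 0 0",
  "grip": 0,
  "grip_force": 35
}}

```text
clock: 51.43
position: [0.5568, -0.0166, 0.1141]
tool_rot: [-3.141, 0.0, 2.993]
force: [-0.5, -2.2, 5.8]
grip_width: 0.0093
```

Emit:
{"api": "move_arm", "payload": {
  "moves": "0 0 -8 0; 0 0 -18 0; 0 0 -30 0; 0 0 -45 0; 0 0 -60 0; 0 0 -75 0; 0 0 -90 0; 0 0 -105 0; 0 0 -120 0; 0 0 -120 0"
}}

```text
clock: 52.27
position: [0.5578, -0.0157, 0.2376]
tool_rot: [3.141, 0.005, 2.993]
force: [0.2, 0.7, -0.6]
grip_width: 0.0092
```

```bash
python3 -c "
from car import *
car('wrist'); plan((*(U*.544+V*(-.2005+.046-.0015)),.235,167))"
```

```text
wrist carrier 3378 [ 0.4943 -0.2824] [0.0688 0.0927] 76.6 z 0.04981241374696843
wrist carrier 414 [ 0.5853 -0.2175] [0.036  0.0226] 81.3 z 0.046356326761188976
t 52.32 pos [ 0.5574 -0.016   0.236 ] rpy [3.1409 0.0032 2.9929] w 0.0094 F [-0.4127  0.2352 -1.1903] q7 1.05
  -> [  23.4 -264.8    0.7] turn 0.078
```

Emit:
{"api": "move_arm", "payload": {
  "moves": "2 -24 0 0.01; 4 -52 0 0.02; 7 -82 0 0.03; 10 -114 0 0.04; 13 -146 0 0.05; 16 -178 0 0.06; 19 -210 0 0.07; 21 -238 0 0.078; 23 -257 0 0.078; 23 -265 0 0.078"
}}

```text
clock: 53.15
position: [0.4932, -0.2779, 0.2333]
tool_rot: [-3.141, -0.001, 2.911]
force: [-0.3, -0.0, -1.3]
grip_width: 0.0095
```

Emit:
{"api": "move_arm", "payload": {
  "moves": "0 0 8 0; 0 0 16 0; 0 0 24 0; 0 0 32 0; 0 0 40 0; 0 0 45 0; 0 0 45 0; 0 0 45 0; 0 0 45 0; 0 0 45 0"
}}

```text
clock: 53.98
position: [0.4948, -0.2751, 0.1892]
tool_rot: [-3.141, 0.001, 2.915]
force: [-0.6, -0.1, -1.4]
grip_width: 0.0092
```

```bash
python3 -c "
from car import *
plan(); carw(.09,.19); car('scene')"
```

```text
t 53.98 pos [ 0.4948 -0.2751  0.1892] rpy [-3.1414  0.0006  2.9147] w 0.0092 F [-0.6053 -0.0885 -1.382 ] q7 1.45
wrist carrier 6291 [ 0.4854 -0.3178] [0.138  0.0922] 76.9 z 0.0501897799087172
wrist carrier 527 [ 0.4753 -0.3549] [0.0615 0.0178] 1.0 z 0.05443929809412862
pack 2742 U 0.5447 V -0.2460 [0.0109 0.0606] 77.4 z [0.0918 0.1293]
pack 1504 U 0.5355 V -0.1554 [0.02   0.0427] 76.9 z [0.1025 0.1878]
carr U 0.5445 V -0.2005
[  0  83 121 110  51  57  72  94  97 100 163 406 428 417 475 100  92 101
  94 101  94 105 328 417 421 418 118  55  48  60  48  59  46 200 415 297
   0]
[-0.074 -0.07 ]
tcp U 0.5440 V -0.1568
scene carrier 608 [ 0.4883 -0.3194] [0.1444 0.0926] 76.9 z 0.04856211156610196
scene carrier 64 [ 0.588  -0.2183] [0.0369 0.0229] 78.5 z 0.04528876464734949
```

Emit:
{"api": "move_arm", "payload": {
  "moves": "0 1 8 0; 0 1 18 0; 0 1 28 0; 0 1 38 0; 0 1 48 0; 0 1 58 0; 0 1 66 0; 0 1 73 0; 0 1 79 0; 0 1 83 0"
}}

```text
clock: 54.92
position: [0.4947, -0.274, 0.105]
tool_rot: [3.141, -0.0, 2.915]
force: [-0.3, 0.2, -0.4]
grip_width: 0.0095
```

Emit:
{"api": "move_arm", "payload": {
  "moves": "0 0 0.5 0; 0 0 1 0; 0 0 1.5 0; 0 0 2 0; 0 0 2.5 0; 0 0 3 0; 0 0 3 0; 0 0 3 0; 0 0 3 0; 0 0 3 0"
}}

```text
clock: 55.75
position: [0.4948, -0.2741, 0.1028]
tool_rot: [3.142, -0.0, 2.915]
force: [-0.1, -0.2, -0.8]
grip_width: 0.0095
```

Emit:
{"api": "move_arm", "payload": {
  "moves": "0 0 0.5 0; 0 0 0.5 0; 0 0 0.5 0; 0 0 0.5 0; 0 0 0.5 0; 0 0 0.5 0; 0 0 0.5 0; 0 0 0.5 0; 0 0 0.5 0; 0 0 0.5 0",
  "grip": 0.35
}}

```text
clock: 56.58
position: [0.4948, -0.2741, 0.1023]
tool_rot: [3.142, -0.0, 2.915]
force: [0.4, 0.1, 0.8]
grip_width: 0.0298
```

Emit:
{"api": "move_arm", "payload": {
  "moves": "0 0 -10 0; 0 0 -25 0; 0 0 -45 0; 0 0 -65 0; 0 0 -85 0; 0 0 -105 0; 0 0 -125 0; 0 0 -145 0; 0 0 -165 0; 0 0 -165 0"
}}

```text
clock: 57.42
position: [0.4961, -0.2743, 0.2717]
tool_rot: [-3.14, 0.005, 2.915]
force: [0.2, 0.5, 0.2]
grip_width: 0.0303
```

```bash
python3 -c "
from car import *
plan(); carw(.1,.16); p,_=car('scene'); cv2.imwrite('pics/s9.png',cv2.resize(p['frame'][80:320,110:460],(800,548))[...,::-1])"
```

```text
t 57.42 pos [ 0.4961 -0.2743  0.2717] rpy [-3.1403  0.0049  2.9148] w 0.0303 F [0.2264 0.5127 0.165 ] q7 1.51
wrist carrier 4051 [ 0.4857 -0.3179] [0.138  0.0926] 77.0 z 0.05023374765794508
wrist carrier 290 [ 0.4755 -0.3556] [0.0166 0.0613] 88.8 z 0.05491011487657105
pack 1168 U 0.5445 V -0.2460 [0.0105 0.0598] 77.0 z [0.1014 0.1297]
pack 668 U 0.5442 V -0.1547 [0.0095 0.0593] 77.0 z [0.1092 0.1297]
carr U 0.5448 V -0.2005
[  0  52  78  60  28  30  42  54  59  54  91 263 264 256 290  61  59  57
  66  65  56  64 208 271 256 272 125  63  45  36  27  45  71 122 270 191
   0]
[-0.074 -0.07 ]
tcp U 0.5445 V -0.1557
scene carrier 668 [ 0.489 -0.318] [0.1425 0.0926] 77.0 z 0.04942625741333562
scene carrier 56 [ 0.5885 -0.2184] [0.0376 0.0209] 80.9 z 0.04533498077062359
```

View pics/s9.png

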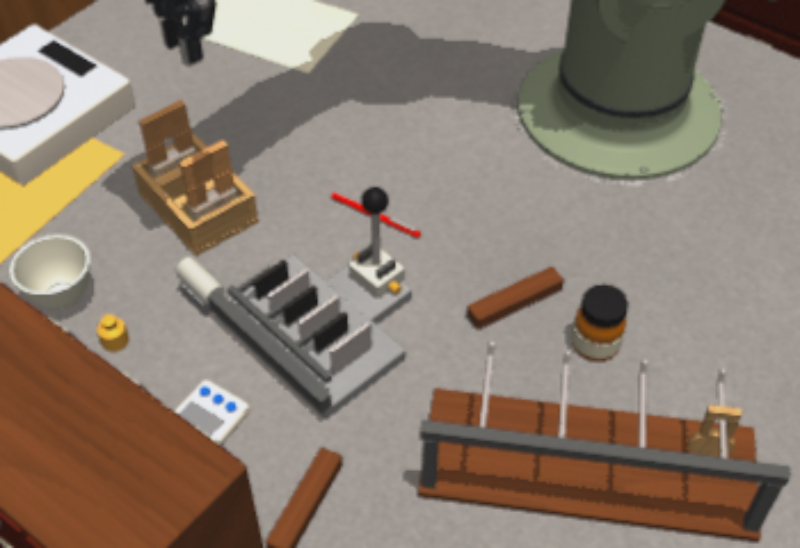

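Both packs stand upright in the outer carrier slots (crop (165,135) and (208,175)). The lever is centred, the paddle is on its peg, and everything else is where it was. Handing in.

```bash
python3 -c "
from h import *
print(bot.job_done())"
```

```text
the job is handed in; nothing more can be done
None
```

The job is done and handed in at about 57.5 s; no verdict is reported. There were only two packs on the rack.

- **Loading:** I lifted both packs off their pegs over the tips and stood one in each outer bay of the press. The middle bay stayed empty.
- **Pressing:** I pushed the lever left to about 0.43–0.45 rad (my estimate from the images and tool position) and held it there for about 6 s. The reaction was 8–10 N. I then backed off in small steps so it returned to centre.
- **Carrier:** It had been knocked about 24 mm aside partway through, so I remeasured it and stood the packs in its two outer slots.

**Last checks:**
- Both packs are upright within about 1 mm of their slot centres, with their tops at about 0.129 m (0.128 m expected).
- The lever is centred, the paddle is still on its peg, and the bystanders look undisturbed.
- The gripper is clear of everything.

The only contact worth noting was a brief 16 N upward force when I set the first pack down in its bay. The scene camera also read the carrier about 3 mm off in x from the wrist camera. I went by the wrist camera, and the packs fitted without resistance. No checks failed.

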